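# Clamp and UV-cure re-glued power adapters

### The job

The opened power adapters have been repaired and their seams glued. Stand all of them in one row down the middle of the vise bed, seams crosswise so the jaws squeeze the halves together, and crank the jaw up until the row is held snugly; then hold the UV lamp's foot pedal fully down for three seconds. Afterwards crank the jaw back off, stand all the adapters, seams upright, in the green tray, and leave everything else on the bench where it is.

Things in the scene. Friction and masses are not known exactly. Their poses are not given: they have to be found in the camera images.
- vise_crank (a joint): Crank of the vise, rad. Turning it clockwise seen from the crank end (about the vise's +x) raises the reading and closes the jaw, 12 mm per turn. 0 = fully open, 110 mm between the jaw faces; gap = 110 mm - 12 mm x turns. Range 0 to 50, many turns. Friction about 3 N at the handle; self-locking. At reading A the handle is 38 mm from the axis, in direction cos(A) * vise y + sin(A) * vise z.
- crank_axis (a point): Point on the screw axis, 72 mm above the table, in the plane in which the middle of the crank's handle circles: 168 mm from the vise's origin along the vise's -x. The screw does not travel lengthwise, only the jaw does. Axes as vise.
- crank_grip (a point): Middle of the crank's handle: black sleeve, 16 mm in diameter, 62 mm long, parallel to the screw, free to spin on its pin, 38 mm from the axis. The crank arm (9 mm thick) is 30 mm from here on the vise's side. It circles 34 to 110 mm above the table: it can be pinched from above (fingers closing across the vise's x) and led round with the tool pointing down all the way.
- vise: Blue machine vise on a beech riser (250 x 154 x 35 mm), bolted down. Origin: middle of the riser's underside; x along the screw from the crank (robot's side) to the fixed jaw, z up. Its bed, on which work stands, is 90 mm above the origin, 120 mm wide (y) with a 24 mm slot in the middle. Jaws 130 mm wide (y), tops at 136 mm (moving) and 132 mm (fixed).
- jaw_fixed: Fixed jaw at the far (+x) end of the vise, with an orange soft face; the face lies in the plane x = +60 mm of the vise frame. Same origin and axes as vise. Behind it stands the fixed UV lamp: black foot, gooseneck up to 240 mm high, aluminium head 190 mm up, from 80 mm past the face, aimed at the gap.
- vise_jaw: Moving jaw, blue, driven by the crank. Its frame coincides with the vise frame when fully open and shifts along the vise's +x as it closes.
- pad_face (a point): Middle of the working face of the moving jaw's orange soft pad, 126 x 40 mm, 110 mm above the table. At crank 0 it is at x = -50 mm in the vise frame.
- vise_pad (a joint): How far the moving jaw's soft pad is pushed back into its rubber backing, m: 0 free, 0.004 bottomed. It yields at 5 N and then takes 10 N more per mm: about 25 N at 2 mm, reached a sixth of a turn after the pad meets the row of adapters. Snug is 1.5 to 3.5 mm.
- pedal (a joint): Yellow treadle of the grey foot switch that fires the UV lamp, rad: 0 released, 0.20 hard down on its stop. A spring returns it: at the pressing point it takes about 5 N to start and 10 N at the stop.
- pedal_pad (a point): Pressing point on top of the treadle, 85 mm from its hinge and 25 mm from its free end, 50 mm above the table when released; it goes down 17 mm to the stop (33 mm above the table). The treadle is 112 x 74 mm, ribbed.
- footswitch: Fixed grey base of the foot switch, 128 x 90 x 14 mm, standing on the bench. Origin under its centre; the treadle's hinge is at x = +50 mm, 30 mm up, and its free end points along -x.
- tray: Loose open green tray for finished adapters, outside 150 (x) x 220 (y) x 24 mm, walls and floor 5 mm, 0.6 kg. Origin: centre of its underside.
- adapter1: Small power adapter brick, one white and one grey half shell joined by an amber glue seam, 110 g. 28 mm along its x (across the seam: the way it must be squeezed, either way round), 40 mm along its y, 22 mm along its z. Origin: its centre. It starts standing with the seam upright, z up (grip it across its y); it may as well stand on any side with the seam upright. May be absent (None).
- adapter2: Small power adapter brick, one black and one grey half shell joined by an amber glue seam, 110 g. 28 mm along its x (across the seam: the way it must be squeezed, either way round), 40 mm along its y, 22 mm along its z. Origin: its centre. It starts standing with the seam upright, z up (grip it across its y); it may as well stand on any side with the seam upright. May be absent (None).
- adapter3: Small power adapter brick, one white and one grey half shell joined by an amber glue seam, 110 g. 28 mm along its x (across the seam: the way it must be squeezed, either way round), 40 mm along its y, 22 mm along its z. Origin: its centre. It starts standing with the seam upright, z up (grip it across its y); it may as well stand on any side with the seam upright. May be absent (None).
- adapter4: Small power adapter brick, one black and one grey half shell joined by an amber glue seam, 110 g. 28 mm along its x (across the seam: the way it must be squeezed, either way round), 40 mm along its y, 22 mm along its z. Origin: its centre. It starts standing with the seam upright, z up (grip it across its y); it may as well stand on any side with the seam upright. May be absent (None).
- pliers: Bystander, loose, not part of the job: blue-handled pliers lying flat, 180 mm, 20 mm high. Origin: on its underside.
- screwdriver: Bystander, loose, not part of the job: red and yellow screwdriver lying flat, 240 mm long, 30 mm high. Origin: on its underside.
- glue: Bystander, loose, not part of the job: amber glue bottle 34 mm in diameter, 85 mm tall. Origin: on its underside.
- screw_dish: Bystander, loose, not part of the job: clear round dish of screws, 76 mm in diameter, 20 mm high. Origin: on its underside.
Mind the look-alikes: they are no part of the job. Leave any blue or purple look-alike of the adapter1 alone.

How it is judged (in metres and radians):
On the way, in this order (a step that is already met when the one before it is completed fails the run):
1. all the adapters stand in the vise, seams crosswise, and are squeezed between the jaws (x of adapter1 in the frame of vise between -0.05 and 0.06 m and y of adapter1 in the frame of vise between -0.02 and 0.02 m and z of adapter1 in the frame of vise between 0.097 and 0.115 m and angle between the x axis of each of adapter1, adapter2, adapter3, adapter4 and the x axis of vise, either way round below 0.2 rad and x of adapter2 in the frame of vise between -0.05 and 0.06 m and y of adapter2 in the frame of vise between -0.02 and 0.02 m and z of adapter2 in the frame of vise between 0.097 and 0.115 m and x of adapter3 in the frame of vise between -0.05 and 0.06 m and y of adapter3 in the frame of vise between -0.02 and 0.02 m and z of adapter3 in the frame of vise between 0.097 and 0.115 m and x of adapter4 in the frame of vise between -0.05 and 0.06 m and y of adapter4 in the frame of vise between -0.02 and 0.02 m and z of adapter4 in the frame of vise between 0.097 and 0.115 m and (contact force between vise_jaw and adapter1 above 12 N or contact force between vise_jaw and adapter2 above 12 N or contact force between vise_jaw and adapter3 above 12 N or contact force between vise_jaw and adapter4 above 12 N) and (contact force between jaw_fixed and adapter1 above 12 N or contact force between jaw_fixed and adapter2 above 12 N or contact force between jaw_fixed and adapter3 above 12 N or contact force between jaw_fixed and adapter4 above 12 N)), for 0.4 s.
2. the foot pedal is held fully down while all the adapters are squeezed in the vise (all of step 1 and value of joint pedal above 0.175 rad), for 2 s.
3. the jaw is cranked back off the adapters (contact force between vise_jaw and adapter1 below 1 N and contact force between vise_jaw and adapter2 below 1 N and contact force between vise_jaw and adapter3 below 1 N and contact force between vise_jaw and adapter4 below 1 N and value of joint vise_pad below 0.0005 m and value of joint pedal below 0.05 rad), for 0.3 s.
At the end, for the whole second after the job is handed in: Every adapter present stands on the floor of the green tray with its seam upright (within 11 degrees), released and at rest; the vise's jaw is off the work and the pedal is up (x of adapter1 in the frame of tray between -0.065 and 0.065 m and y of adapter1 in the frame of tray between -0.1 and 0.1 m and z of adapter1 in the frame of tray between 0.011 and 0.031 m and angle between adapter1's own x axis and vertical between 1.37 and 1.77 rad and linear speed of each of adapter1, adapter2, adapter3, adapter4 below 0.03 m/s and x of adapter2 in the frame of tray between -0.065 and 0.065 m and y of adapter2 in the frame of tray between -0.1 and 0.1 m and z of adapter2 in the frame of tray between 0.011 and 0.031 m and angle between adapter2's own x axis and vertical between 1.37 and 1.77 rad and x of adapter3 in the frame of tray between -0.065 and 0.065 m and y of adapter3 in the frame of tray between -0.1 and 0.1 m and z of adapter3 in the frame of tray between 0.011 and 0.031 m and angle between adapter3's own x axis and vertical between 1.37 and 1.77 rad and x of adapter4 in the frame of tray between -0.065 and 0.065 m and y of adapter4 in the frame of tray between -0.1 and 0.1 m and z of adapter4 in the frame of tray between 0.011 and 0.031 m and angle between adapter4's own x axis and vertical between 1.37 and 1.77 rad and value of joint pedal below 0.05 rad and value of joint vise_pad below 0.0005 m); the robot touches nothing.
It fails at once if a bystander is shifted by more than 4 cm (distance of any of pliers, screwdriver, glue, screw_dish from where it was at the start of the episode above 0.04 m).
Of adapter1, adapter2, adapter3, adapter4 only 2 to 3 are there at a start; the rules pass over those that are not, and their reading is None.
At some moment in a run one of adapter1, adapter2, adapter3, adapter4, tray may be knocked a few centimetres aside while the robot is not near it.
Once in a run the grip may slacken for a moment while it holds something.
It also fails if it takes over 210 s, if anything falls off the work surface, if the arm or the gripper's body presses on something with over 40 N, if the wrist force passes 120 N, or if a joint passes its speed limit or range.

### The arm

A 6-joint arm with a two-finger parallel gripper is mounted at the origin on the work surface. World frame = base frame: x ahead of the robot, y to its left, z up, the work surface at z = 0. Lengths are in mm, angles in rad, forces in N, time in s.
With the tool pointing down it reaches from about 300 to 825 mm from the base axis. Payload 5.4 kg.
Tool frame: the origin (TCP) lies between the finger pads, 19 mm behind the fingertips; this is the grasp point; z points along the fingers, y is the line along which they close (so a half turn about z gives the same grasp; the last joint's range is limited). The gripper opens to 92 mm and grips with 3 to 60 N. Pads are 20 mm wide; open, the fingers measure 128 mm over their backs; the gripper's body (75 mm by 189 mm) begins 69 mm behind the grasp point.
Start: joints at [1.108, 0.158, 1.597, -0, 1.386, -0.21], TCP at [143.828, 556.704, 233.301] pointing down, gripper open.
Joint ranges: [-2.91, 2.91], [-0.94, 2.29], [0.18, 2.7], [-1.29, 4.43], [0.17, 2.64], [-3, 3]. Speed limits (rad/s): [2.57, 2.57, 3.14, 3.14, 3.14, 3.14].

### API

Orientations are given as a unit quaternion [w, x, y, z].
In Python, from bench import sensors, cams, robot gives the robot as it stands.
- The arm moves only by the tool move_arm, never from a script. Its arguments are lists of equal length, an entry for each row: "linear": the shift along the tool's x, y, z in cm, a list of three; "yaw": the turn about the tool's z in rad. A call has 1 to 20 rows; each row shifts and turns the commanded pose from where the row before left it, along the tool's axes as they then stand; what a row does not reach is not made up. A row lasts 1/12 s, in which the tool goes at most 41.7 mm and 7.16 degrees, less where a joint would pass 70% of its speed; a pose out of reach is approached as far as the arm can. A call is refused whole if a number of a shift passes 4.17 or a number of a turn 0.125, either way. A call with a gripper value outside its range is refused whole. "gripper" is the opening, from 0 (shut) to 1 (fully open), set as the call begins (left out, the last holds). The fingers move at their own pace and stop on an object; "squeeze" is the grip in N (left out, the last holds). Time passes only in rows, so rows that do not move let the fingers close. It gives the time, the measured TCP pose, the force, the opening and the grip force at its end, in the units of the state.
- sensors.state(): the state, without advancing time (a new reading comes with each control period).
- cams.camera(name): name is "side" or "top"; returns the picture (480x640x3 uint8, blue, green, red); there is no depth.
- cams.camera_info(name): a dict with "camera_matrix" (3x3 intrinsics, pixels), "origin" and "orientation" of the camera in the world. Camera axes: x right, y up, looking along -z (the intrinsics and any distortion apply to the point x, -y, -z); pixel columns grow to the right and rows downward; lengths in mm; the calibration is good to about 2 mm. A picture is of the moment at which its call begins. camera_info takes no time and is no camera call.
- robot.hand_in(): hands the job in; it is judged then, once.
The state is a dict: "time_s": time; "q": joint angles; "dq": joint speeds; "tau": joint torques, N m; "ee_pos": TCP position; "eef_rot": TCP orientation; "wrist_force": force on the tool from outside, world axes, zero at the start; "moment": the same for the moment, N m; "finger_gap": opening from 0.0 (shut) to 1.0 (fully open); "gripper_force": force on a finger pad.
Only numpy, scipy, OpenCV 4.12 (cv2) and the standard library are available. Lean on these libraries where they do the work, as an engineer would, in place of code of your own. Each camera call takes 0.05 s, during which the arm holds its last target. There are 200 camera calls.

## Working session

There is one attempt and no reset: what is moved stays moved. The work goes in short steps, Python scripts to look and compute and a tool call to move; the robot and the scene stay as the last step left them, time stands still between calls to the robot, and variables do not carry over. Pictures are saved under pics/ and viewed, at most 14 in all, crops included, and the job is handed in when it is done.

Besides the shell and the picture viewer there is one more tool, called after "Call:" as name(argument=value, ...), one argument or row to a line, values as JSON. move_arm: Moves the arm, as the interface text tells. Its arguments: {"type":"object","properties":{"linear":{"type":"array","items":{"type":"array","items":{"type":"number"}}},"yaw":{"type":"array","items":{"type":"number"}},"gripper":{"type":"number"},"squeeze":{"type":"number"}},"required":["linear","yaw"]}

```bash
ls; mkdir -p pics
python3 - <<'E'
from bench import sensors,cams
import cv2
s=sensors.state(); print(s)
for n in("top","side"):
    print(n,cams.camera_info(n)); cv2.imwrite(f"pics/{n}0.png",cams.camera(n))
E
```

```text
pics
{'time_s': 0.0, 'q': array([ 1.10790839e+00,  1.59011452e-01,  1.59820935e+00,  3.93509084e-07,
        1.38621015e+00, -2.10075409e-01]), 'dq': array([ 0.00038497, -0.00023628,  0.00043614,  0.00165534,  0.00012618,
        0.00040827]), 'tau': array([ 2.60535253e-04, -3.85563505e+01, -3.22112489e+01,  7.01911468e-02,
        3.77029495e-02, -1.21420421e-04]), 'ee_pos': array([143.56273724, 556.18446096, 232.35147831]), 'eef_rot': array([-3.03657274e-04,  1.26069885e-01,  9.92020937e-01, -8.67544239e-04]), 'wrist_force': array([-1.14117668,  0.64462373,  0.19194051]), 'moment': array([-0.00077035,  0.08364746,  0.02147752]), 'gripper_force': 0.0, 'finger_gap': 1.0030743577435681}
top {'camera_matrix': array([[619.6370159 ,   0.        , 317.48780982],
       [  0.        , 619.6370159 , 237.97567186],
       [  0.        ,   0.        ,   1.        ]]), 'origin': array([ 405.47011859,   86.04474574, 1531.30872164]), 'orientation': array([-0.7060139 , -0.01355312,  0.02897511,  0.70747518])}
side {'camera_matrix': array([[528.68950208,   0.        , 316.44184129],
       [  0.        , 528.68950208, 233.85992931],
       [  0.        ,   0.        ,   1.        ]]), 'origin': array([1106.08831799,  847.11076185,  838.55698696]), 'orientation': array([0.2910504 , 0.14617114, 0.42373321, 0.84520638])}
```

View pics/top0.png

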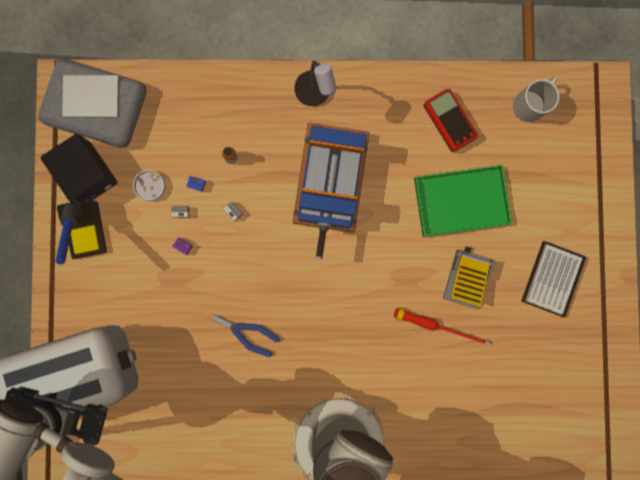

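View pics/side0.png

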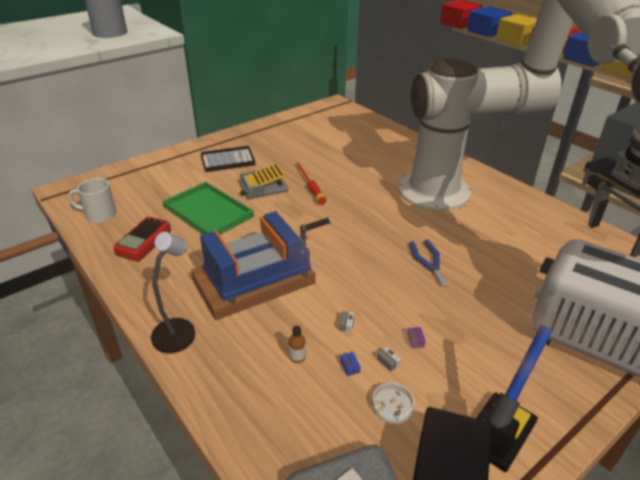

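The top view shows two adapters, at about (180,212) and (233,211). Their look-alikes are blue at (196,184) and purple at (182,246). The vise is at (333,177), the tray at (463,202), the pedal at (470,278), the pliers at (250,335), the screwdriver at (440,325), the dish at (150,186) and the glue at (229,155). Next I'll zoom in and check for a third adapter.

```bash
cat > h.py <<'E'
import numpy as np,cv2
from scipy.spatial.transform import Rotation as R
from bench import sensors,cams
I={n:cams.camera_info(n) for n in("top","side")}
def rot(n):
    w,x,y,z=I[n]["orientation"]; return R.from_quat([x,y,z,w]).as_matrix()
def ray(n,u,v):
    K=I[n]["camera_matrix"]; d=np.array([(u-K[0,2])/K[0,0],-(v-K[1,2])/K[1,1],-1.])
    return np.array(I[n]["origin"]),rot(n)@d
def plane(n,u,v,z):
    o,d=ray(n,u,v); return o+d*(z-o[2])/d[2]
def proj(n,p):
    K=I[n]["camera_matrix"]; c=rot(n).T@(np.asarray(p,float)-I[n]["origin"])
    return np.array([K[0,0]*c[0]/-c[2]+K[0,2],-K[1,1]*c[1]/-c[2]+K[1,2]])
def comps(n,mask,amin=30):
    out=[]
    for c in cv2.findContours(mask.astype(np.uint8),cv2.RETR_EXTERNAL,cv2.CHAIN_APPROX_NONE)[0]:
        a=cv2.contourArea(c)
        if a>amin: out.append((round(a),cv2.minAreaRect(c)))
    return out
def st():
    s=sensors.state(); q=s["eef_rot"]; m=R.from_quat([q[1],q[2],q[3],q[0]]).as_matrix()
    print(round(s["time_s"],2),"tcp",s["ee_pos"].round(1),"yaw_x",round(np.arctan2(m[1,0],m[0,0]),3),"F",s["wrist_force"].round(1),"gap",round(s["finger_gap"]*92,1),"gf",round(s["gripper_force"],1),"q6",s["q"][5].round(2))
    return s
E
python3 - <<'E'
from h import *
t=cv2.imread("pics/top0.png"); s=cv2.imread("pics/side0.png")
cr=lambda im,x,y,w,h,f:cv2.resize(im[y:y+h,x:x+w],(w*f,h*f),interpolation=cv2.INTER_CUBIC)
a=cr(t,130,130,130,100,3); b=cr(t,280,110,130,100,3) ;c=cr(t,405,155,130,100,3); d=cr(s,320,290,130,100,3)
b2=cr(t,290,115,90,150,4);
cv2.imwrite("pics/c1.png",np.vstack([np.hstack([a,d])]))
cv2.imwrite("pics/c2.png",np.hstack([b2,cr(t,435,235,72,100,4)[:400].repeat(1,0) if 0 else cv2.copyMakeBorder(cr(t,435,235,72,100,4),0,200,0,0,cv2.BORDER_CONSTANT)]))
hsv=cv2.cvtColor(t,cv2.COLOR_BGR2HSV)
g=cv2.inRange(hsv,(45,100,40),(75,255,255))
print("tray",comps("top",g,200))
y=cv2.inRange(hsv,(22,150,120),(32,255,255)); print("yel",comps("top",y,30))
E
```

```text
tray [(5202, ((462.77001953125, 200.3900146484375), (60.10407638549805, 89.6611328125), 81.8698959350586))]
yel [(32, ((400.5, 314.0000305175781), (4.110960960388184, 10.435516357421875), 18.434946060180664)), (1189, ((470.188232421875, 281.1529235839844), (29.936399459838867, 43.6030158996582), 12.528807640075684)), (566, ((84.03846740722656, 239.19232177734375), (24.71063232421875, 24.71063232421875), 78.69007110595703))]
```

View pics/c1.png

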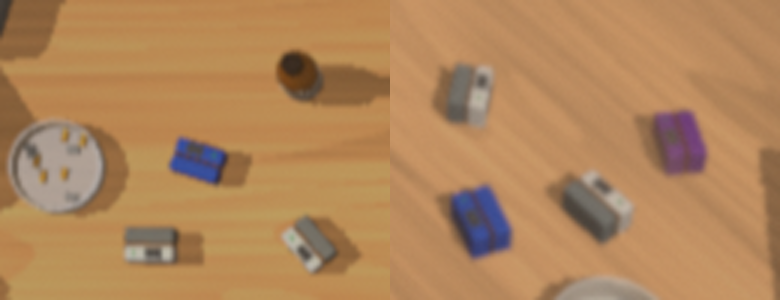

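View pics/c2.png

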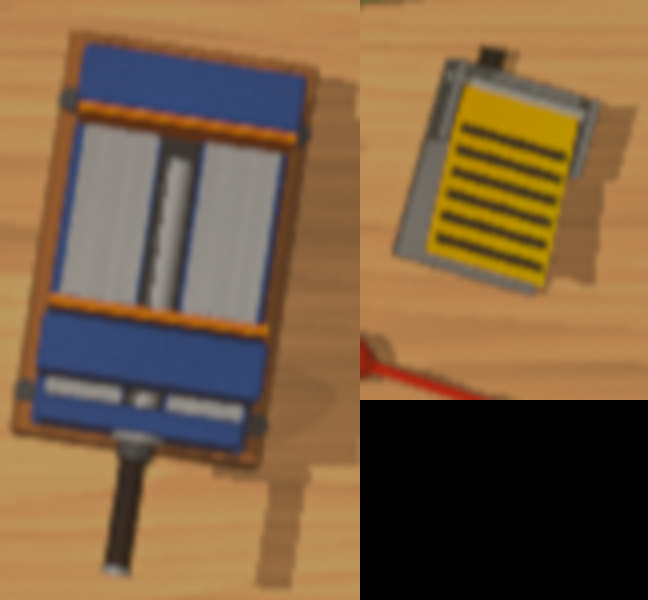

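The crops show two white/grey adapters, with no black one in sight. A is at top-image (180,212), B at (233,211). The crank handle lies along the screw axis at (321,242), so it points roughly straight up. The pedal's cable end is at the top of the image. Now the measurements.

Run:
```python
from h import *
t=cv2.imread("pics/top0.png"); s=cv2.imread("pics/side0.png")
P=lambda r:np.array(r)
c=np.array([plane("top",*p,35)[:2] for p in [(307.5,123),(369.5,132),(293,223),(354.5,231.75)]])
print("riser ctr",c.mean(0).round(1)); d=(c[0]+c[1]-c[2]-c[3]); print("yaw",np.arctan2(d[1],d[0]).round(3),"len",np.linalg.norm(d)/2)
d2=(c[0]+c[2]-c[1]-c[3]);print("yaw2",(np.arctan2(d2[1],d2[0])-np.pi/2).round(3),np.linalg.norm(d2)/2)
hsv=cv2.cvtColor(t,cv2.COLOR_BGR2HSV); hs=cv2.cvtColor(s,cv2.COLOR_BGR2HSV)
roi=np.zeros(t.shape[:2],np.uint8); roi[120:235,290:375]=1
for lo in((5,190,150),(5,200,120)):
    for a,r in comps("top",cv2.inRange(hsv,lo,(18,255,255))*roi,20):
        b=cv2.boxPoints(r); print("orange",a,r, plane("top",*r[0],131).round(1), [plane("top",*p,131)[:2].round(0).tolist() for p in b])
# blue of vise
for a,r in comps("top",cv2.inRange(hsv,(100,100,40),(125,255,255))*roi,60): print("blue",a,r)
# adapters
sat=hsv[...,1].astype(int)
for nm,(u,v) in dict(A=(180,212),B=(233,211)).items():
    m=np.zeros(t.shape[:2],np.uint8); w=t[v-14:v+15,u-16:u+17].astype(int)
    mm=((hsv[v-14:v+15,u-16:u+17,1]<95)); m[v-14:v+15,u-16:u+17]=mm
    for a,r in comps("top",m,30):
        b=cv2.boxPoints(r); q=np.array([plane("top",*p,22)[:2] for p in b]); 
        e=[q[1]-q[0],q[2]-q[1]]; L=max(e,key=np.linalg.norm)
        print(nm,a,r,"ctr",q.mean(0).round(1),"long",np.arctan2(L[1],L[0]).round(3),[np.linalg.norm(x).round(1) for x in e])
y=cv2.inRange(hsv,(20,120,90),(34,255,255))
k=cv2.morphologyEx(y,cv2.MORPH_CLOSE,np.ones((7,7)))
for a,r in comps("top",k,600):
    if r[0][0]>400: print("ped",a,r,cv2.boxPoints(r).round(1).tolist())
g=cv2.inRange(hsv,(45,100,40),(75,255,255))
a,r=comps("top",g,2000)[0]; q=np.array([plane("top",*p,24)[:2] for p in cv2.boxPoints(r)]); print("tray",q.mean(0),q.round(0).tolist())
# handle dark pixels
roi=np.zeros(t.shape[:2],np.uint8); roi[228:265,308:332]=1
for a,r in comps("top",cv2.inRange(hsv,(0,0,0),(255,255,60))*roi,20): print("handle",a,r,[(h,plane("top",*r[0],h).round(1)[:2].tolist()) for h in (34,72,110)])
cv2.imwrite("pics/c3.png",np.hstack([cv2.resize(s[200:260,280:340],None,fx=6,fy=6,interpolation=2),cv2.resize(s[150:210,230:290],None,fx=6,fy=6,interpolation=2)]))
```

```text
riser ctr [643.8  19.5]
yaw -0.15 len 247.90653806988985
yaw2 -0.143 151.95942460623544
orange 22 ((329.0404052734375, 193.23338317871094), (54.73888397216797, 1.6478590965270996), 8.61564826965332) [591.7  28.8 131. ] [[599.0, 91.0], [603.0, 90.0], [584.0, -33.0], [580.0, -33.0]]
orange 49 ((328.96441650390625, 193.7644500732422), (54.71798324584961, 2.7825934886932373), 7.666804790496826) [590.5  29.  131. ] [[596.0, 91.0], [602.0, 90.0], [585.0, -33.0], [579.0, -32.0]]
orange 44 ((336.4999694824219, 145.5), (53.75221633911133, 1.7486577033996582), 8.746161460876465) [701.6  11.3 131. ] [[709.0, 72.0], [713.0, 72.0], [694.0, -50.0], [690.0, -49.0]]
blue 240 ((323.76556396484375, 219.83843994140625), (52.17234802246094, 9.004661560058594), 12.407418251037598)
blue 739 ((327.58514404296875, 203.46083068847656), (55.26274108886719, 14.660482406616211), 8.972626686096191)
blue 616 ((337.67474365234375, 136.407958984375), (55.02019119262695, 12.520747184753418), 9.090277671813965)
A 174 ((179.5, 211.5), (11.0, 17.0), 90.0) ctr [561.4 388.9] long -1.571 [np.float64(41.2), np.float64(26.9)]
B 168 ((232.429443359375, 210.9176788330078), (16.920576095581055, 11.388850212097168), 49.398704528808594) ctr [562.8 260.4] long -2.434 [np.float64(27.7), np.float64(41.5)]
ped 1272 ((470.2647399902344, 280.9411926269531), (31.52962875366211, 44.3840217590332), 14.03624439239502) [[449.6000061035156, 298.6000061035156], [460.3999938964844, 255.60000610351562], [490.8999938964844, 263.20001220703125], [480.20001220703125, 306.29998779296875]]
tray [ 588.55870788 -304.79019772] [[646.0, -185.0], [678.0, -406.0], [530.0, -424.0], [500.0, -204.0]]
handle 91 ((320.9971008300781, 241.76878356933594), (4.637743949890137, 26.457950592041016), 8.746161460876465) [(34, [486.4, 44.8]), (72, [484.4, 45.8]), (110, [482.3, 46.9])]
```

View pics/c3.png

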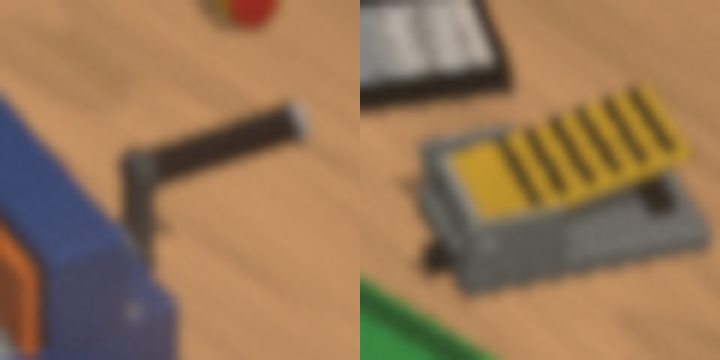

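The handle points up (A≈π/2, about 107 mm gap), and the treadle's free end faces the robot. Writing a move helper next.

```bash
cat >> h.py <<'E'
VO=np.array([647.9,19.9]); VY=-0.15
def v2w(x,y): c,s=np.cos(VY),np.sin(VY); return VO+np.array([c*x-s*y,s*x+c*y])
def w2v(p): c,s=np.cos(VY),np.sin(VY); d=np.asarray(p)[:2]-VO; return np.array([c*d[0]+s*d[1],-s*d[0]+c*d[1]])
def psi0(s):
    q=s["eef_rot"]; m=R.from_quat([q[1],q[2],q[3],q[0]]).as_matrix(); return np.arctan2(m[1,0],m[0,0])
def tool(d,p): return np.array([d[0]*np.cos(p)+d[1]*np.sin(p),d[0]*np.sin(p)-d[1]*np.cos(p),-d[2]])/10
def go(pos,psi,p=None,frm=None):
    "shift in cm: along present tool axes, and along tool axes after the turn; yaw needed"
    s=sensors.state(); p=psi0(s) if p is None else p; f=s["ee_pos"] if frm is None else frm
    d=np.array(pos,float)-f; y=(p-psi+np.pi/2)%np.pi-np.pi/2
    print("now-axes",tool(d,p).round(2),"yaw",round(y,3),"after-axes",tool(d,p-y).round(2))
E
python3 - <<'E'
from h import *
st(); go([561.4,388.9,120],np.pi); go([562.8,260.4,120],2.279)
h=[plane("top",*p,31)[:2] for p in[(460.4,255.6),(490.9,263.2)]]; f=[plane("top",*p,56)[:2] for p in[(449.6,298.6),(480.2,306.3)]]
H=np.mean(h,0);F=np.mean(f,0);print("hinge",H,"free",F,np.linalg.norm(H-F)); e=(H-F)/np.linalg.norm(H-F);print("press",F+25*e,H-85*e,"yaw",np.arctan2(e[1],e[0]))
# lamp head
print("lamphead",w2v(plane("top",325,78,200)), w2v(plane("top",322,92,190)))
E
```

```text
0.1 tcp [143.6 556.2 232.5] yaw_x 2.889 F [-0.5 -0.5 -0.1] gap 91.5 gf 0.0 q6 -0.21
now-axes [-44.64  -5.75  11.25] yaw -0.253 after-axes [-41.78 -16.73  11.25]
now-axes [-47.99 -18.16  11.25] yaw 0.61 after-axes [-49.74  12.6   11.25]
hinge [ 443.00782812 -331.85295105] free [ 339.8722215 -297.257635 ] 108.78322133690814
press [ 363.57431576 -305.20815247] [ 362.42070766 -304.82119167] yaw -0.32364106803930265
lamphead [183.25599556  47.50882485] [154.4745092  49.5952569]
```

Call:
move_arm(
  linear=[
    [-2.79,-0.36,0.7],
    [-2.79,-0.36,0.7],
    [-2.79,-0.36,0.7],
    [-2.79,-0.36,0.7],
    [-2.79,-0.36,0.7],
    [-2.79,-0.36,0.7],
    [-2.79,-0.36,0.7],
    [-2.79,-0.36,0.7],
    [-2.79,-0.36,0.7],
    [-2.79,-0.36,0.7],
    [-2.79,-0.36,0.7],
    [-2.79,-0.36,0.7],
    [-2.79,-0.36,0.7],
    [-2.79,-0.36,0.7],
    [-2.79,-0.36,0.7],
    [-2.79,-0.36,0.7],
    [0,0,0],
    [0,0,0],
    [0,0,0],
    [0,0,0],
  ],
  yaw=[0,0,0,0,0,0,0,0,0,0,0,0,0,0,0,0,-0.084,-0.084,-0.084,0],
  gripper=0.75,
  squeeze=25,
)

```text
time_s: 1.77
ee_pos: [561.4, 388.9, 120.5]
eef_rot: [-0.001, -0.0, 1.0, -0.0]
wrist_force: [-0.6, -0.3, -0.4]
finger_gap: 0.749
gripper_force: 0.0
```

Run:
```python
from h import *
st(); go([561.4,388.9,22],np.pi)
```

```text
1.77 tcp [561.4 388.9 120.5] yaw_x -3.141 F [-0.6 -0.3 -0.4] gap 68.9 gf 0.0 q6 -1.14
now-axes [0.   0.   9.85] yaw 0.001 after-axes [0.   0.   9.85]
```

Call:
move_arm(
  linear=[
    [0,0,2.4],
    [0,0,2.4],
    [0,0,2.4],
    [0,0,1.6],
    [0,0,1.0],
    [0,0,0],
  ],
  yaw=[0,0,0,0,0,0],
)

```text
time_s: 2.27
ee_pos: [560.4, 388.9, 21.1]
eef_rot: [-0.001, 0.001, 1.0, -0.001]
wrist_force: [0.4, 0.3, -0.0]
finger_gap: 0.751
gripper_force: 0.0
```

Call:
move_arm(
  linear=[
    [0,0,0],
    [0,0,0],
    [0,0,0],
    [0,0,0],
    [0,0,0],
    [0,0,0],
  ],
  yaw=[0,0,0,0,0,0],
  gripper=0.2,
)

```text
time_s: 2.77
ee_pos: [562.2, 389.4, 24.3]
eef_rot: [0.001, 0.0, 1.0, 0.0]
wrist_force: [-0.8, -1.1, 4.2]
finger_gap: 0.431
gripper_force: 25.0
```

Run:
```python
from h import *
s=st(); t=v2w(38,0); print(t); go([s["ee_pos"][0],s["ee_pos"][1],190],np.pi); go([*t,190],-0.15,frm=np.array([*s["ee_pos"][:2],190]))
```

```text
2.77 tcp [562.2 389.4  24.3] yaw_x 3.141 F [-0.8 -1.1  4.2] gap 39.7 gf 25.0 q6 -1.14
[685.47330096  14.22135097]
now-axes [  0.     0.   -16.57] yaw -0.001 after-axes [  0.     0.   -16.57]
now-axes [-12.36 -37.51  -0.  ] yaw 0.149 after-axes [-17.8  -35.26  -0.  ]
```

Call:
move_arm(
  linear=[
    [0,0,-2.0],
    [0,0,-2.9],
    [0,0,-2.9],
    [0,0,-2.9],
    [0,0,-2.9],
    [0,0,-2.9],
    [-1.03,-3.13,0],
    [-1.03,-3.13,0],
    [-1.03,-3.13,0],
    [-1.03,-3.13,0],
    [-1.03,-3.13,0],
    [-1.03,-3.13,0],
    [-1.03,-3.13,0],
    [-1.03,-3.13,0],
    [-1.03,-3.13,0],
    [-1.03,-3.13,0],
    [-1.03,-3.13,0],
    [-1.03,-3.13,0],
    [0,0,0],
    [0,0,0],
  ],
  yaw=[0,0,0,0,0,0,0,0,0,0,0,0,0,0,0,0,0,0,0.075,0.075],
)

```text
time_s: 4.43
ee_pos: [685.1, 11.2, 187.7]
eef_rot: [-0.0, 0.079, 0.997, 0.0]
wrist_force: [-1.2, 0.2, -0.8]
finger_gap: 0.433
gripper_force: 25.0
```

Run:
```python
from h import *
s=st(); t=v2w(38,0); go([*t,112],-0.15); print(w2v(s["ee_pos"]))
im=cams.camera("side"); cv2.imwrite("pics/p1.png",cv2.resize(im[100:340,130:450],None,fx=2.4,fy=2.4,interpolation=2))
```

```text
4.43 tcp [685.1  11.2 187.7] yaw_x 2.984 F [-1.2  0.2 -0.8] gap 39.9 gf 25.0 q6 -1.57
now-axes [0.01 0.3  7.57] yaw -0.008 after-axes [0.   0.3  7.57]
[38.04039517 -3.04194016]
```

View pics/p1.png

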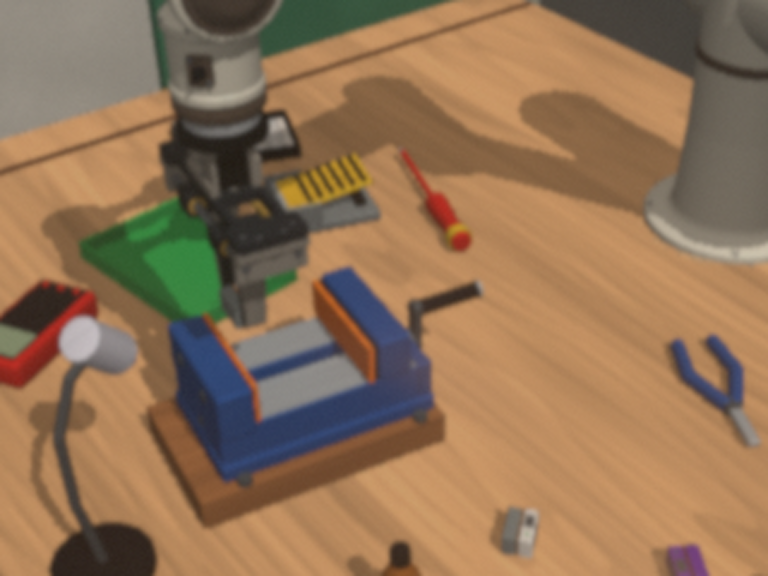

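The side view shows adapter A held over the bed, with the body clear of the lamp. Adapter B is still at about (348,322) in the full side image. Lowering A.

Call:
move_arm(
  linear=[
    [0,0.1,2.0],
    [0,0.1,2.0],
    [0,0.1,1.6],
    [0,0,0.8],
    [0,0,0.4],
    [0,0,0.3],
    [0,0,0.2],
    [0,0,0],
  ],
  yaw=[0,0,0,0,0,0,0,0],
)

```text
time_s: 5.15
ee_pos: [685.4, 16.7, 115.3]
eef_rot: [0.0, 0.075, 0.997, 0.0]
wrist_force: [-0.1, -0.4, -1.7]
finger_gap: 0.432
gripper_force: 25.0
```

Run:
```python
from h import *
s=st(); print(w2v(s["ee_pos"]))
```

```text
5.15 tcp [685.4  16.7 115.3] yaw_x 2.991 F [-0.1 -0.4 -1.7] gap 39.8 gf 25.0 q6 -1.57
[37.58820421  2.4116279 ]
```

Call:
move_arm(
  linear=[
    [0,-0.2,0],
    [0,0,0.1],
    [0,0,0.1],
    [0,0,0],
  ],
  yaw=[0,0,0,0],
)

```text
time_s: 5.48
ee_pos: [685.2, 14.5, 113.4]
eef_rot: [0.0, 0.075, 0.997, 0.0]
wrist_force: [1.1, 0.2, -1.0]
finger_gap: 0.429
gripper_force: 25.0
```

Call:
move_arm(
  linear=[
    [0,0,0],
    [0,0,0],
    [0,0,0],
    [0,0,0],
    [0,0,-1.5],
    [0,0,-2.5],
    [0,0,-3.0],
    [0,0,0],
  ],
  yaw=[0,0,0,0,0,0,0,0],
  gripper=0.65,
)

```text
time_s: 6.15
ee_pos: [688.9, 14.1, 192.2]
eef_rot: [0.006, 0.075, 0.997, -0.0]
wrist_force: [0.5, -0.7, 0.9]
finger_gap: 0.647
gripper_force: 0.0
```

Run:
```python
from h import *
s=st()
t=cams.camera("top"); cv2.imwrite("pics/t2.png",t); hsv=cv2.cvtColor(t,cv2.COLOR_BGR2HSV)
m=(hsv[...,1]<95); z=np.zeros_like(m); z[190:235,165:255]=1
for a,r in comps("top",m&z,60):
    b=cv2.boxPoints(r); q=np.array([plane("top",*p,22)[:2] for p in b]); L=max([q[1]-q[0],q[2]-q[1]],key=np.linalg.norm)
    print(a,r,"ctr",q.mean(0).round(1),"long",np.arctan2(L[1],L[0]).round(3))
go([562.8,260.4,190],2.279);
```

```text
6.15 tcp [688.9  14.1 192.2] yaw_x 2.991 F [ 0.5 -0.7  0.9] gap 59.5 gf 0.0 q6 -1.57
168 ((232.429443359375, 210.9176788330078), (16.920576095581055, 11.388850212097168), 49.398704528808594) ctr [562.8 260.4] long -2.434
now-axes [16.08 22.46 -0.06] yaw 0.712 after-axes [26.85  6.51 -0.06]
```

Call:
move_arm(
  linear=[
    [1.61,2.25,0],
    [1.61,2.25,0],
    [1.61,2.25,0],
    [1.61,2.25,0],
    [1.61,2.25,0],
    [1.61,2.25,0],
    [1.61,2.25,0],
    [1.61,2.25,0],
    [1.61,2.25,0],
    [1.61,2.25,0],
    [0,0,1],
    [0,0,1],
    [0,0,1],
    [0,0,1],
    [0,0,1],
    [0,0,1],
    [0,0,0],
  ],
  yaw=[0,0,0,0,0,0,0,0,0,0,0.1187,0.1187,0.1187,0.1187,0.1187,0.1187,0],
  gripper=0.75,
)

```text
time_s: 7.62
ee_pos: [557.8, 260.7, 120.5]
eef_rot: [-0.002, 0.42, 0.908, -0.002]
wrist_force: [-0.5, -0.3, -0.3]
finger_gap: 0.748
gripper_force: 0.0
```

Run:
```python
from h import *
s=st(); go([562.8,260.4,22],2.279)
```

```text
7.62 tcp [557.8 260.7 120.5] yaw_x 2.276 F [-0.5 -0.3 -0.3] gap 68.9 gf 0.0 q6 -0.46
now-axes [-0.35  0.36  9.85] yaw -0.003 after-axes [-0.35  0.36  9.85]
```

Call:
move_arm(
  linear=[
    [-0.35,0.36,2.4],
    [0,0,2.4],
    [0,0,2.4],
    [0,0,1.6],
    [0,0,1.0],
    [0,0,0],
    [0,0,0],
  ],
  yaw=[0,0,0,0,0,0,0],
)

```text
time_s: 8.2
ee_pos: [564.9, 261.0, 25.7]
eef_rot: [0.0, 0.418, 0.909, 0.0]
wrist_force: [0.4, -0.1, 1.1]
finger_gap: 0.753
gripper_force: 0.0
```

Call:
move_arm(
  linear=[
    [0,0,0],
    [0,0,0],
    [0,0,0],
    [0,0,0],
    [0,0,0],
    [0,0,0],
    [0,0,-2],
    [0,0,-2.9],
    [0,0,-2.9],
    [0,0,-2.9],
    [0,0,-2.9],
    [0,0,-2.9],
    [0,0,0],
    [0,0,0],
  ],
  yaw=[0,0,0,0,0,0,0,0,0,0,0,0,0,0],
  gripper=0.2,
)

```text
time_s: 9.37
ee_pos: [565.8, 261.2, 192.0]
eef_rot: [0.002, 0.418, 0.908, 0.001]
wrist_force: [0.5, 0.3, -2.6]
finger_gap: 0.434
gripper_force: 25.0
```

Run:
```python
from h import *
s=st(); go([*v2w(6,0),188],-0.15)
```

```text
9.37 tcp [565.8 261.2 192. ] yaw_x 2.279 F [ 0.5  0.3 -2.6] gap 39.9 gf 25.0 q6 -0.47
now-axes [-24.12  -9.06   0.4 ] yaw -0.713 after-axes [-12.32 -22.63   0.4 ]
```

Call:
move_arm(
  linear=[
    [-2.41,-0.91,0],
    [-2.41,-0.91,0],
    [-2.41,-0.91,0],
    [-2.41,-0.91,0],
    [-2.41,-0.91,0],
    [-2.41,-0.91,0],
    [-2.41,-0.91,0],
    [-2.41,-0.91,0],
    [-2.41,-0.91,0],
    [-2.41,-0.91,0],
    [0,0,0],
    [0,0,0],
    [0,0,0],
    [0,0,0],
    [0,0,0],
    [0,0,0],
    [0,0,0],
    [0,0,0],
  ],
  yaw=[0,0,0,0,0,0,0,0,0,0,-0.1188,-0.1188,-0.1188,-0.1188,-0.1188,-0.1188,0,0],
)

```text
time_s: 10.87
ee_pos: [651.1, 18.8, 187.9]
eef_rot: [-0.002, 0.077, 0.997, 0.0]
wrist_force: [0.2, 0.2, -1.5]
finger_gap: 0.433
gripper_force: 25.0
```

Run:
```python
from h import *
s=st(); go([*v2w(6,0),117],-0.15); print(w2v(s["ee_pos"]))
```

```text
10.87 tcp [651.1  18.8 187.9] yaw_x 2.988 F [ 0.2  0.2 -1.5] gap 39.9 gf 25.0 q6 -1.57
now-axes [-0.26  0.06  7.09] yaw -0.004 after-axes [-0.26  0.06  7.09]
[ 3.37081583 -0.63539452]
```

Call:
move_arm(
  linear=[
    [-0.1,0,2.0],
    [0,0,2.0],
    [0,0,1.6],
    [0,0,0.8],
    [0,0,0.4],
    [0,0,0.2],
    [0,0,0],
    [0,0,0],
  ],
  yaw=[0,0,0,0,0,0,0,0],
)

```text
time_s: 11.53
ee_pos: [653.9, 18.4, 121.3]
eef_rot: [0.001, 0.075, 0.997, -0.0]
wrist_force: [-0.9, 0.2, -1.5]
finger_gap: 0.434
gripper_force: 25.0
```

Call:
move_arm(
  linear=[
    [0,0,0.1],
    [0,0,0.1],
    [0,0,0],
  ],
  yaw=[0,0,0],
)

```text
time_s: 11.78
ee_pos: [653.6, 18.4, 118.8]
eef_rot: [0.001, 0.075, 0.997, -0.0]
wrist_force: [-0.5, -0.7, -1.0]
finger_gap: 0.433
gripper_force: 25.0
```

Run:
```python
from h import *
s=st(); print(w2v(s["ee_pos"]))
```

```text
11.78 tcp [653.6  18.4 118.8] yaw_x 2.991 F [-0.5 -0.7 -1. ] gap 39.9 gf 25.0 q6 -1.58
[ 5.89149983 -0.61639585]
```

Call:
move_arm(
  linear=[
    [0,0,0.15],
    [0,0,0.15],
    [0,0,0],
    [0,0,0],
  ],
  yaw=[0,0,0,0],
)

```text
time_s: 12.12
ee_pos: [653.7, 18.4, 116.0]
eef_rot: [0.001, 0.075, 0.997, -0.0]
wrist_force: [-0.8, -0.8, 3.3]
finger_gap: 0.434
gripper_force: 25.0
```

Call:
move_arm(
  linear=[
    [0,0,0.1],
    [0,0,0.1],
    [0,0,0],
    [0,0,0],
  ],
  yaw=[0,0,0,0],
)

```text
time_s: 12.45
ee_pos: [653.8, 18.4, 115.9]
eef_rot: [0.001, 0.075, 0.997, -0.0]
wrist_force: [-5.8, -0.6, 12.6]
finger_gap: 0.434
gripper_force: 25.0
```

Contact at TCP 116. Releasing and rising.

Call:
move_arm(
  linear=[
    [0,0,-0.15],
    [0,0,0],
    [0,0,0],
    [0,0,0],
    [0,0,0],
    [0,0,-1.5],
    [0,0,-2.5],
    [0,0,-2.5],
    [0,0,-1.0],
    [0,0,0],
    [0,0,0],
    [0,0,0],
  ],
  yaw=[0,0,0,0,0,0,0,0,0,0,0,0],
  gripper=0.65,
)

```text
time_s: 13.45
ee_pos: [652.2, 18.6, 187.6]
eef_rot: [-0.002, 0.075, 0.997, 0.0]
wrist_force: [1.6, -0.2, -0.1]
finger_gap: 0.647
gripper_force: 0.0
```

Run:
```python
from h import *
s=st(); print(w2v(s["ee_pos"])); go([*v2w(-172,2),190],-0.15)
im=cams.camera("side"); a=cv2.resize(im[190:320,180:345],(660,520),interpolation=2); cv2.imwrite("pics/p2.png",a)
```

```text
13.45 tcp [652.2  18.6 187.6] yaw_x 2.991 F [ 1.6 -0.2 -0.1] gap 59.5 gf 0.0 q6 -1.58
[ 4.45116904 -0.64890697]
now-axes [17.65  0.26 -0.24] yaw -0.0 after-axes [17.65  0.26 -0.24]
```

View pics/p2.png

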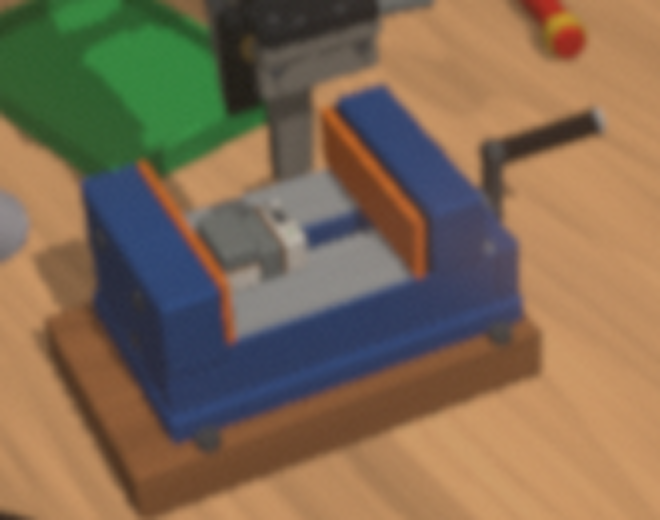

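The side view shows both adapters side by side on the bed, near (235,240) and (285,240) in the crop. I'll move to the crank and check from the top.

Call:
move_arm(
  linear=[
    [2.2,0.04,0],
    [2.2,0.04,0],
    [2.2,0.04,0],
    [2.2,0.04,0],
    [2.2,0.04,0],
    [2.2,0.04,0],
    [2.2,0.04,0],
    [2.2,0.04,0],
    [0,0,0],
    [0,0,0],
    [0,0,0],
  ],
  yaw=[0,0,0,0,0,0,0,0,0,0,0],
  gripper=0.5,
)

```text
time_s: 14.42
ee_pos: [479.9, 47.9, 189.3]
eef_rot: [-0.0, 0.075, 0.997, -0.0]
wrist_force: [1.1, -0.1, 0.2]
finger_gap: 0.498
gripper_force: 0.0
```

Run:
```python
from h import *
s=st(); print(w2v(s["ee_pos"])); go([*v2w(-172,2),110],-0.15)
t=cams.camera("top"); cv2.imwrite("pics/t3.png",t)
cv2.imwrite("pics/p3.png",cv2.resize(t[115:265,285:385],None,fx=4,fy=4,interpolation=2))
```

```text
14.42 tcp [479.9  47.9 189.3] yaw_x 2.991 F [ 1.1 -0.1  0.2] gap 45.9 gf 0.0 q6 -1.57
[-170.24640444    2.55795291]
now-axes [ 0.18 -0.06  7.93] yaw -0.0 after-axes [ 0.18 -0.06  7.93]
```

View pics/p3.png

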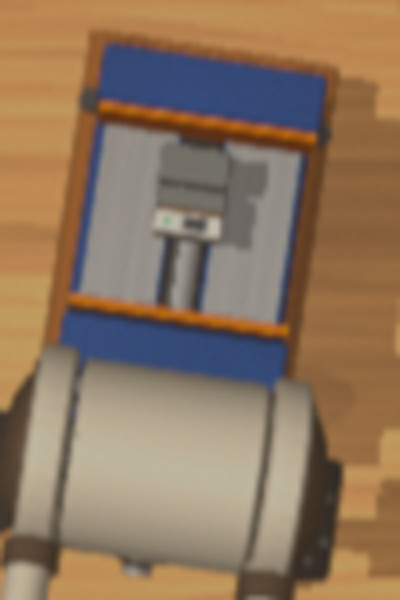

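The top crop shows something off. The far adapter (crop (190,162)) is all grey on top and only about 23 mm long, with no white half, so it has probably tipped onto its white half. I'll sample its side face to confirm.

Run:
```python
from h import *
im=cams.camera("side"); cv2.imwrite("pics/s4.png",im)
print("side face y=+20: rows z 124..86, cols vise x -16..60 step 4 (mean BGR)")
for z in range(124,85,-4):
    r=[]
    for x in range(-16,62,4):
        u,v=proj("side",[*v2w(x,20),z]).round().astype(int); b=im[v,u].astype(int); r.append("%3d%s"%(b.mean(),"b" if b[0]-b[2]>40 else "o" if b[2]-b[0]>60 else " "))
    print(z," ".join(r))
t=cv2.imread("pics/t3.png")
print("top, z=115: rows y 32..-32, cols x")
for y in range(32,-33,-8):
    r=[]
    for x in range(-16,70,4):
        u,v=proj("top",[*v2w(x,y),115]).round().astype(int); b=t[v,u].astype(int); r.append("%3d%s"%(b.mean(),"b" if b[0]-b[2]>40 else "o" if b[2]-b[0]>60 else " "))
    print(y," ".join(r))
```

```text
side face y=+20: rows z 124..86, cols vise x -16..60 step 4 (mean BGR)
124 134  135  132  137  150  147  148  126  103  106  107  106  106  108  107  105   78   91o  95o  86 
120 123  116  122  127  159  164  163  112  104  107  105  107  109  109  107   95   79  103o 100o  80b
116  85   96   87  129  168  166  146  105  108  106  104  102  108  104  106   86   93o 100o  86   78b
112  75   74   81  154  173  169  127  105  109  102   92   94   92   96   91   80  100o  99o  81   78b
108  72   72   87  151  152  156   96   96   96   96   86   93   89   93   87   90o  99o  90   78b  78b
104  86   80  100  128  147  137  112   86   91   88   91  110  118  110  116  104o 103o  84   79b  80b
100 117  125  119  138  145  135  106   88   88   86  126  133  143  146  132  121o 100o  80b  79b  80b
96 140  137  139  141  144  132  105   89   87   92  133  147  147  145  132  113o  86   82b  82b  81b
92 139  139  140  137  140  135  106   99   94  102  134  142  139  141  133  104o  79   75b  76b  74b
88 138  138  138  136  134  134  129  117  126  119  135  133  134  132  129   97o  73   68b  6
[... 360 characters left out ...]
o  78o  95o  83   83b
8  72   69  125  174  175  155  100  109  109   93  106  110  109  109  101   80   57   53o  65o  96o  84b  83b
0 133  108  118  119   86  129  103  109  106   82   99  110  109  109  107   65   55   54o  84o  99o  85   82b
-8  61   62  115  138  120  119  101  110  108   81  106  111  108  109  110   77   54   54o  63o  96o  82b  82b
-16 137  119  134  163  171  104   92  105  103   80   89  103  105   88   96  123  119   58o  82o 100o  81   81b
-24 144  142  109  105  105  104  104  104  104  104  103  105  103  106  120  143  111   54o  65o  94o  80b  81b
-32 143  126  103  103  103  103  103  103  117  119  103  103  102  101  123  138  118   56o  83o 103o  84   81b
```

Confirmed. A lies at vise x 22–44 with its grey half up and white half down. I'll take it to the open table at B's old spot and roll it 90° about its lower edge with a loose pinch.

Run:
```python
from h import *
go([*v2w(33.5,0),189],-0.15)
```

```text
now-axes [-20.33  -0.24   0.06] yaw -0.0 after-axes [-20.33  -0.25   0.06]
```

Call:
move_arm(
  linear=[
    [-2.26,-0.03,0],
    [-2.26,-0.03,0],
    [-2.26,-0.03,0],
    [-2.26,-0.03,0],
    [-2.26,-0.03,0],
    [-2.26,-0.03,0],
    [-2.26,-0.03,0],
    [-2.26,-0.03,0],
    [-2.26,-0.03,0],
    [0,0,0],
    [0,0,0],
    [0,0,2],
    [0,0,2],
    [0,0,1.7],
    [0,0,1.0],
    [0,0,0.3],
    [0,0,0],
    [0,0,0],
    [0,0,0],
  ],
  yaw=[0,0,0,0,0,0,0,0,0,0,0,0,0,0,0,0,0,0,0],
  gripper=0.65,
)

```text
time_s: 16.1
ee_pos: [681.3, 14.8, 121.5]
eef_rot: [0.001, 0.075, 0.997, -0.0]
wrist_force: [-0.1, -0.1, 0.6]
finger_gap: 0.651
gripper_force: 0.0
```

Run:
```python
from h import *
s=st(); print(w2v(s["ee_pos"]))
```

```text
16.1 tcp [681.3  14.8 121.5] yaw_x 2.991 F [-0.1 -0.1  0.6] gap 59.9 gf 0.0 q6 -1.58
[33.80662803 -0.09450829]
```

Call:
move_arm(
  linear=[
    [0,0,0.4],
    [0,0,0],
  ],
  yaw=[0,0],
)

```text
time_s: 16.27
ee_pos: [680.6, 14.8, 116.0]
eef_rot: [0.0, 0.075, 0.997, -0.0]
wrist_force: [-1.1, 0.2, -0.0]
finger_gap: 0.648
gripper_force: 0.0
```

Call:
move_arm(
  linear=[
    [0,0,0],
    [0,0,0],
    [0,0,0],
    [0,0,0],
    [0,0,0],
    [0,0,-1.5],
    [0,0,-2],
    [0,0,-2],
    [0,0,-2],
    [0,0,0],
    [0,0,0],
  ],
  yaw=[0,0,0,0,0,0,0,0,0,0,0],
  gripper=0.2,
)

```text
time_s: 17.18
ee_pos: [681.1, 14.8, 191.7]
eef_rot: [0.001, 0.075, 0.997, -0.0]
wrist_force: [0.1, 0.2, -1.6]
finger_gap: 0.435
gripper_force: 25.0
```

Run:
```python
from h import *
s=st(); go([570,250,190],-0.15)
```

```text
17.18 tcp [681.1  14.8 191.7] yaw_x 2.991 F [ 0.1  0.2 -1.6] gap 40.0 gf 25.0 q6 -1.58
now-axes [14.5  21.6   0.17] yaw -0.0 after-axes [14.5  21.6   0.17]
```

Call:
move_arm(
  linear=[
    [1.61,2.4,0],
    [1.61,2.4,0],
    [1.61,2.4,0],
    [1.61,2.4,0],
    [1.61,2.4,0],
    [1.61,2.4,0],
    [1.61,2.4,0],
    [1.61,2.4,0],
    [1.61,2.4,0],
    [0,0,1.5],
    [0,0,2.5],
    [0,0,2.5],
    [0,0,2.5],
    [0,0,2.5],
    [0,0,2],
    [0,0,1.5],
    [0,0,0.8],
    [0,0,0],
    [0,0,0],
    [0,0,0],
  ],
  yaw=[0,0,0,0,0,0,0,0,0,0,0,0,0,0,0,0,0,0,0,0],
)

```text
time_s: 18.85
ee_pos: [570.2, 250.3, 33.7]
eef_rot: [0.001, 0.075, 0.997, 0.0]
wrist_force: [-0.5, 0.4, -1.5]
finger_gap: 0.431
gripper_force: 25.0
```

Call:
move_arm(
  linear=[
    [0,0,0.15],
    [0,0,0.1],
    [0,0,0],
    [0,0,0],
  ],
  yaw=[0,0,0,0],
)

```text
time_s: 19.18
ee_pos: [569.7, 250.2, 30.7]
eef_rot: [0.0, 0.075, 0.997, 0.0]
wrist_force: [0.3, 0.1, -0.5]
finger_gap: 0.434
gripper_force: 25.0
```

Call:
move_arm(
  linear=[
    [0,0,0.15],
    [0,0,0.1],
    [0,0,0],
    [0,0,0],
  ],
  yaw=[0,0,0,0],
)

```text
time_s: 19.52
ee_pos: [569.3, 250.1, 27.6]
eef_rot: [-0.0, 0.075, 0.997, -0.0]
wrist_force: [-0.1, -0.3, -1.8]
finger_gap: 0.433
gripper_force: 25.0
```

Call:
move_arm(
  linear=[
    [0,0,0.1],
    [0,0,0.05],
    [0,0,0],
    [0,0,0],
  ],
  yaw=[0,0,0,0],
)

```text
time_s: 19.85
ee_pos: [569.4, 250.1, 26.2]
eef_rot: [-0.0, 0.075, 0.997, -0.0]
wrist_force: [0.6, 0.4, -1.1]
finger_gap: 0.43
gripper_force: 25.0
```

Call:
move_arm(
  linear=[
    [0,0,0.1],
    [0,0,0.05],
    [0,0,0],
    [0,0,0],
  ],
  yaw=[0,0,0,0],
)

```text
time_s: 20.18
ee_pos: [569.7, 250.2, 25.9]
eef_rot: [0.0, 0.075, 0.997, -0.0]
wrist_force: [-2.7, -1.2, 6.1]
finger_gap: 0.434
gripper_force: 25.0
```

Call:
move_arm(
  linear=[
    [0,0,0.1],
    [0,0,0.05],
    [0,0,0],
    [0,0,0],
  ],
  yaw=[0,0,0,0],
)

```text
time_s: 20.52
ee_pos: [569.8, 250.2, 25.9]
eef_rot: [-0.0, 0.075, 0.997, -0.0]
wrist_force: [-7.0, -1.9, 15.6]
finger_gap: 0.43
gripper_force: 25.0
```

Call:
move_arm(
  linear=[
    [0,0,-0.2],
    [0,0,0],
    [0,0,0],
    [0,0,0],
    [0,0,-0.9],
    [-0.6,0,0],
    [-0.6,0,0],
    [0,0,0],
    [0,0,0],
  ],
  yaw=[0,0,0,0,0,0,0,0,0],
  gripper=0.6,
)

```text
time_s: 21.27
ee_pos: [581.9, 248.1, 34.3]
eef_rot: [0.0, 0.075, 0.997, 0.0]
wrist_force: [-0.7, -0.6, 0.3]
finger_gap: 0.6
gripper_force: 0.0
```

Call:
move_arm(
  linear=[
    [0,0,0],
    [0,0,0],
    [0,0,0],
    [0,0,0],
    [0,0,0],
    [0,0,0],
  ],
  yaw=[0,0,0,0,0,0],
  gripper=0.2,
  squeeze=4,
)

```text
time_s: 21.77
ee_pos: [581.1, 248.3, 34.1]
eef_rot: [-0.0, 0.075, 0.997, -0.0]
wrist_force: [0.2, 0.3, -1.0]
finger_gap: 0.438
gripper_force: 4.0
```

Run:
```python
from h import *
s=st()
r,a0=28.4,np.radians(50.7)
a=a0+np.radians(np.arange(0,81,8)); p=np.c_[r*np.cos(a),r*np.sin(a)]
d=np.diff(p,axis=0)/10; print([[round(-x,2),0,round(-z,2)] for x,z in d], d.sum(0))
```

```text
21.77 tcp [581.1 248.3  34.1] yaw_x 2.991 F [ 0.2  0.3 -1. ] gap 40.3 gf 4.0 q6 -1.21
[[np.float64(0.32), 0, np.float64(-0.23)], [np.float64(0.35), 0, np.float64(-0.18)], [np.float64(0.37), 0, np.float64(-0.13)], [np.float64(0.39), 0, np.float64(-0.08)], [np.float64(0.4), 0, np.float64(-0.02)], [np.float64(0.39), 0, np.float64(0.03)], [np.float64(0.39), 0, np.float64(0.09)], [np.float64(0.37), 0, np.float64(0.14)], [np.float64(0.35), 0, np.float64(0.19)], [np.float64(0.32), 0, np.float64(0.24)]] [-3.65076115 -0.04460468]
```

Call:
move_arm(
  linear=[
    [0.16,0,-0.12],
    [0.16,0,-0.11],
    [0.17,0,-0.09],
    [0.18,0,-0.09],
    [0.18,0,-0.07],
    [0.19,0,-0.06],
    [0.19,0,-0.04],
    [0.2,0,-0.03],
    [0.2,0,-0.01],
    [0.2,0,0],
    [0.2,0,0.01],
    [0.19,0,0.02],
    [0.19,0,0.04],
    [0.19,0,0.05],
    [0.19,0,0.07],
    [0.18,0,0.08],
    [0.18,0,0.09],
    [0.17,0,0.1],
    [0.16,0,0.12],
    [0,0,0],
  ],
  yaw=[0,0,0,0,0,0,0,0,0,0,0,0,0,0,0,0,0,0,0,0],
)

```text
time_s: 23.43
ee_pos: [546.4, 253.5, 34.3]
eef_rot: [-0.0, 0.075, 0.997, -0.0]
wrist_force: [-0.1, 0.4, -0.9]
finger_gap: 0.435
gripper_force: 4.0
```

Run:
```python
from h import *
s=st()
im=cams.camera("side"); u,v=proj("side",[565,250,15]).round().astype(int); print(u,v)
cv2.imwrite("pics/p5.png",cv2.resize(im[v-45:v+35,u-50:u+50],None,fx=6,fy=6,interpolation=2))
```

```text
23.43 tcp [546.4 253.5  34.3] yaw_x 2.992 F [-0.1  0.4 -0.9] gap 40.0 gf 4.0 q6 -1.19
344 317
```

View pics/p5.png

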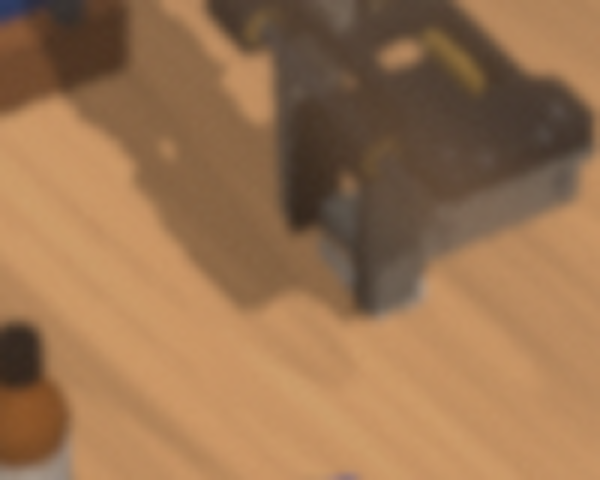

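The side crop shows grey still on top and white below at (340,270), so A slid instead of rolling. I'll tip it with a quick push high on its face, using the closed fingers.

Call:
move_arm(
  linear=[
    [0,0,0],
    [0,0,0],
    [0,0,0],
    [0,0,-1.5],
    [0,0,-1.5],
    [-1.3,0,0],
    [-1.3,0,0],
    [0,0,0],
  ],
  yaw=[0,0,0,0,0,0,0,0],
  gripper=0.6,
)

```text
time_s: 24.15
ee_pos: [575.1, 249.2, 65.8]
eef_rot: [0.002, 0.075, 0.997, 0.0]
wrist_force: [0.7, 0.3, -0.1]
finger_gap: 0.596
gripper_force: 0.0
```

Call:
move_arm(
  linear=[
    [0,0,0],
    [0,0,0],
    [0,0,0],
    [0,0,0],
    [0,0,0],
    [0,0,0],
    [0,0,0],
    [0,0,0],
  ],
  yaw=[0,0,0,0,0,0,0,0],
  gripper=0,
)

```text
time_s: 24.82
ee_pos: [572.6, 249.7, 64.7]
eef_rot: [-0.0, 0.075, 0.997, 0.0]
wrist_force: [0.1, 0.1, 0.4]
finger_gap: 0.043
gripper_force: 0.0
```

```bash
cat >> h.py <<'E'
def adpt(n,z,cx,cy,hw=30,smax=95):
    "low-saturation blobs near world point cx,cy"
    im=cams.camera(n); hsv=cv2.cvtColor(im,cv2.COLOR_BGR2HSV); u,v=proj(n,[cx,cy,z]).round().astype(int)
    m=np.zeros(hsv.shape[:2],np.uint8); m[v-hw:v+hw,u-hw:u+hw]=hsv[v-hw:v+hw,u-hw:u+hw,1]<smax
    for a,r in comps(n,m,60):
        q=np.array([plane(n,*p,z)[:2] for p in cv2.boxPoints(r)]); L=max([q[1]-q[0],q[2]-q[1]],key=np.linalg.norm)
        k=np.zeros_like(m); cv2.fillPoly(k,[cv2.boxPoints(r).astype(int)],1)
        print(a,"ctr",q.mean(0).round(1),"long",np.arctan2(L[1],L[0]).round(3),[np.linalg.norm(x).round(1) for x in(q[1]-q[0],q[2]-q[1])],"white px",int(((hsv[...,2]>150)&(k*m>0)).sum()))
    return im
E
python3 - <<'E'
from h import *
s=st(); adpt("top",28,534.5,255,20)
E
```

```text
24.82 tcp [572.6 249.7  64.7] yaw_x 2.991 F [0.1 0.1 0.4] gap 3.9 gf 0.0 q6 -1.2
544 ctr [518.1 256.8] long -1.571 [np.float64(58.3), np.float64(94.5)] white px 376
462 ctr [563.2 257.1] long -1.571 [np.float64(94.6), np.float64(41.5)] white px 95
```

Call:
move_arm(
  linear=[
    [0,0,1.2],
    [0,0,0.9],
    [0,0,0],
    [0,0,0],
    [0.8,0,0],
    [1.7,0,0],
    [1.4,0,0],
    [0,0,0],
    [0,0,0],
    [0,0,-3],
    [0,0,-3],
    [0,0,0],
    [0,0,0],
  ],
  yaw=[0,0,0,0,0,0,0,0,0,0,0,0,0],
)

```text
time_s: 25.95
ee_pos: [536.7, 255.8, 106.4]
eef_rot: [0.003, 0.075, 0.997, 0.001]
wrist_force: [-0.1, 0.0, -1.1]
finger_gap: 0.006
gripper_force: 0.0
```

Run:
```python
from h import *
s=st()
im=cams.camera("side"); u,v=proj("side",[525,255,15]).round().astype(int); print(u,v)
cv2.imwrite("pics/p6.png",cv2.resize(im[v-40:v+40,u-50:u+50],None,fx=6,fy=6,interpolation=2))
```

```text
25.95 tcp [536.7 255.8 106.4] yaw_x 2.991 F [-0.1  0.  -1.1] gap 0.6 gf 0.0 q6 -1.18
359 310
```

View pics/p6.png

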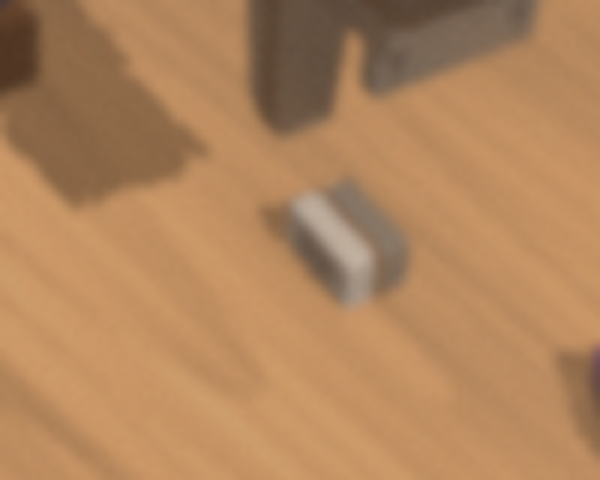

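It worked: A now stands with its seam upright, white toward +x, at crop (348,245). I'll move aside and measure from the top.

Call:
move_arm(
  linear=[
    [-2.5,-2.5,-1],
    [-2.5,-2.5,-1],
    [-2.5,-2.5,-1],
    [-2.5,-2.5,-1],
    [-2.5,-2.5,-1],
    [-2.5,-2.5,-1],
    [0,-2.5,0],
    [0,-2.5,0],
    [0,0,0],
  ],
  yaw=[0,0,0,0,0,0,0,0,0],
  gripper=0.75,
  squeeze=25,
)

```text
time_s: 26.75
ee_pos: [651.9, 30.6, 161.8]
eef_rot: [-0.001, 0.077, 0.997, -0.001]
wrist_force: [-0.0, 1.1, -0.0]
finger_gap: 0.636
gripper_force: 0.0
```

Run:
```python
from h import *
s=st(); p=plane("side",366.5,308.3,15); print(p); im=adpt("top",22,p[0],p[1],22); cv2.imwrite("pics/t6.png",im)
```

```text
26.75 tcp [651.9  30.6 161.8] yaw_x 2.987 F [-0.   1.1 -0. ] gap 58.5 gf 0.0 q6 -1.55
[507.77857657 260.3955412   15.        ]
164 ctr [506.3 261.1] long -1.572 [np.float64(38.9), np.float64(29.3)] white px 91
```

Run:
```python
from h import *
t=cv2.imread("pics/t6.png"); hsv=cv2.cvtColor(t,cv2.COLOR_BGR2HSV); u,v=proj("top",[506.3,261.1,22]).round().astype(int)
m=np.zeros(t.shape[:2],np.uint8); m[v-14:v+14,u-14:u+14]=hsv[v-14:v+14,u-14:u+14,1]<95
M=cv2.moments(m,True); a=.5*np.arctan2(2*M["mu11"],M["mu20"]-M["mu02"]); print("img angle",a,"-> world long ~",plane("top",u+10*np.cos(a),v+10*np.sin(a),22)[:2]-plane("top",u,v,22)[:2])
go([506.3,261.1,162],np.pi-.07)
```

```text
img angle 0.19868068678332143 -> world long ~ [ -4.84658114 -23.82972688]
now-axes [ 1.787e+01  2.031e+01 -2.000e-02] yaw -0.084 after-axes [ 1.611e+01  2.173e+01 -2.000e-02]
```

Call:
move_arm(
  linear=[
    [2.23,2.54,0],
    [2.23,2.54,0],
    [2.23,2.54,0],
    [2.23,2.54,0],
    [2.23,2.54,0],
    [2.23,2.54,0],
    [2.23,2.54,0],
    [2.23,2.54,0],
    [0,0,1],
    [0,0,2],
    [0,0,2],
    [0,0,0],
    [0,0,0],
    [0,0,0],
  ],
  yaw=[0,0,0,0,0,0,0,0,0,0,0,0,0,0],
)

```text
time_s: 27.97
ee_pos: [506.8, 263.1, 114.1]
eef_rot: [0.0, 0.075, 0.997, 0.0]
wrist_force: [0.3, 0.1, -0.2]
finger_gap: 0.754
gripper_force: 0.0
```

Run:
```python
from h import *
s=st(); go([506.3,261.1,23],2.97)
```

```text
27.97 tcp [506.8 263.1 114.1] yaw_x 2.992 F [ 0.3  0.1 -0.2] gap 69.4 gf 0.0 q6 -1.15
now-axes [ 0.02 -0.2   9.11] yaw 0.022 after-axes [ 0.02 -0.2   9.11]
```

Call:
move_arm(
  linear=[
    [0,-0.2,2.4],
    [0,0,2.4],
    [0,0,2.0],
    [0,0,1.5],
    [0,0,0.8],
    [0,0,0],
    [0,0,0],
  ],
  yaw=[0,0,0,0,0,0,0],
)

```text
time_s: 28.55
ee_pos: [507.1, 261.1, 23.8]
eef_rot: [0.001, 0.075, 0.997, 0.0]
wrist_force: [-0.3, 0.3, 0.8]
finger_gap: 0.75
gripper_force: 0.0
```

Call:
move_arm(
  linear=[
    [0,0,0],
    [0,0,0],
    [0,0,0],
    [0,0,0],
    [0,0,0],
    [0,0,0],
    [0,0,0],
  ],
  yaw=[0,0,0,0,0,0,0],
  gripper=0.2,
  squeeze=30,
)

```text
time_s: 29.13
ee_pos: [506.5, 261.0, 23.3]
eef_rot: [0.0, 0.075, 0.997, 0.0]
wrist_force: [-1.2, -0.1, 4.2]
finger_gap: 0.433
gripper_force: 30.0
```

Run:
```python
from h import *
s=st(); go([*v2w(38,0),188],-0.15)
```

```text
29.13 tcp [506.5 261.   23.3] yaw_x 2.992 F [-1.2 -0.1  4.2] gap 39.8 gf 30.0 q6 -1.16
now-axes [-21.38 -21.72 -16.47] yaw -0.0 after-axes [-21.38 -21.73 -16.47]
```

Call:
move_arm(
  linear=[
    [0,0,-1],
    [0,0,-2],
    [0,0,-3],
    [0,0,-3],
    [0,0,-3],
    [0,0,-3],
    [0,0,-1.5],
    [-2.14,-2.17,0],
    [-2.14,-2.17,0],
    [-2.14,-2.17,0],
    [-2.14,-2.17,0],
    [-2.14,-2.17,0],
    [-2.14,-2.17,0],
    [-2.14,-2.17,0],
    [-2.14,-2.17,0],
    [-2.14,-2.17,0],
    [-2.14,-2.17,0],
    [0,0,0],
    [0,0,0],
    [0,0,0],
  ],
  yaw=[0,0,0,0,0,0,0,0,0,0,0,0,0,0,0,0,0,0,0,0],
)

```text
time_s: 30.8
ee_pos: [684.7, 14.9, 187.5]
eef_rot: [-0.001, 0.075, 0.997, 0.0]
wrist_force: [-0.1, -1.0, -0.7]
finger_gap: 0.436
gripper_force: 30.0
```

Run:
```python
from h import *
s=st(); print(w2v(s["ee_pos"])); go([*v2w(38,0),116],-0.15)
im=cams.camera("side"); p=proj("side",[*v2w(38,20),177]).round().astype(int); print(p)
for z in range(16,-30,-4):
    r=[]
    for x in range(-24,28,4):
        u,v=proj("side",[*(v2w(*(w2v(s["ee_pos"])+[x,20]))),s["ee_pos"][2]+z]).round().astype(int); r.append("%3d"%im[v,u].mean())
    print(z," ".join(r))
```

```text
30.8 tcp [684.7  14.9 187.5] yaw_x 2.991 F [-0.1 -1.  -0.7] gap 40.1 gf 30.0 q6 -1.58
[37.12669926  0.57162793]
now-axes [-0.09 -0.06  7.15] yaw -0.0 after-axes [-0.09 -0.06  7.15]
[235 231]
16  68  68  69  63  65  63  65  66  66 105 122 117  91
12  75  70  70  62  62  64  64  62  66 111 123  99  90
8  86  82  74  64  65  63  64  65  71 113 115 103  74
4 129 117 104  67  68  66  65  69  77 119 117  77  72
0 139 141 115  82  77  81  82  75  80 107 105  72  73
-4 145 143 121  88  86  90  87  76  69 115 101  82  83
-8 145 144 121 102  88  89  90  74  67 120  97 103 134
-12 142 142 121  98  87  90  90  86  69 122 103 127 147
-16 142 144 137  98  88  89  90  84  82 126 121 137 146
-20 144 144 137  98  88  89  91  84  90 131 130 145 146
-24 142 140 134 104 100  97 105  92 120 131 143 147 146
-28 113 128 127 114 116 132 126 132 133 145 146 146 144
```

Call:
move_arm(
  linear=[
    [0,0,1.5],
    [0,0,2.0],
    [0,0,1.6],
    [0,0,1.0],
    [0,0,0.5],
    [0,0,0.2],
    [0,0,0],
    [0,0,0],
  ],
  yaw=[0,0,0,0,0,0,0,0],
)

```text
time_s: 31.52
ee_pos: [685.9, 14.5, 120.9]
eef_rot: [0.001, 0.075, 0.997, -0.0]
wrist_force: [-0.6, -0.9, -0.8]
finger_gap: 0.43
gripper_force: 30.0
```

Call:
move_arm(
  linear=[
    [0,0,0.1],
    [0,0,0.05],
    [0,0,0],
    [0,0,0],
  ],
  yaw=[0,0,0,0],
)

```text
time_s: 31.85
ee_pos: [685.5, 14.3, 118.5]
eef_rot: [0.0, 0.075, 0.997, -0.0]
wrist_force: [0.1, 0.3, -1.2]
finger_gap: 0.432
gripper_force: 30.0
```

Call:
move_arm(
  linear=[
    [0,0,0.1],
    [0,0,0.05],
    [0,0,0],
    [0,0,0],
  ],
  yaw=[0,0,0,0],
)

```text
time_s: 32.18
ee_pos: [685.2, 14.3, 116.6]
eef_rot: [-0.0, 0.075, 0.997, -0.0]
wrist_force: [-0.3, -0.3, -0.6]
finger_gap: 0.431
gripper_force: 30.0
```

Call:
move_arm(
  linear=[
    [0,0,0.1],
    [0,0,0.1],
    [0,0,0],
    [0,0,0],
  ],
  yaw=[0,0,0,0],
)

```text
time_s: 32.52
ee_pos: [685.2, 14.4, 114.5]
eef_rot: [-0.0, 0.075, 0.997, 0.0]
wrist_force: [0.7, -0.2, -1.1]
finger_gap: 0.431
gripper_force: 30.0
```

Call:
move_arm(
  linear=[
    [0,0,0.1],
    [0,0,0.05],
    [0,0,0],
    [0,0,0],
  ],
  yaw=[0,0,0,0],
)

```text
time_s: 32.85
ee_pos: [685.4, 14.3, 113.3]
eef_rot: [0.0, 0.075, 0.997, -0.0]
wrist_force: [-0.0, -0.3, -0.9]
finger_gap: 0.436
gripper_force: 30.0
```

Call:
move_arm(
  linear=[
    [0,0,0.1],
    [0,0,0.05],
    [0,0,0],
    [0,0,0],
  ],
  yaw=[0,0,0,0],
)

```text
time_s: 33.18
ee_pos: [685.5, 14.3, 113.3]
eef_rot: [0.0, 0.075, 0.997, -0.0]
wrist_force: [-3.4, -0.8, 6.1]
finger_gap: 0.433
gripper_force: 30.0
```

Call:
move_arm(
  linear=[
    [0,0,0.1],
    [0,0,0],
    [0,0,0],
    [0,0,0],
  ],
  yaw=[0,0,0,0],
)

```text
time_s: 33.52
ee_pos: [685.6, 14.3, 113.3]
eef_rot: [0.0, 0.075, 0.997, -0.0]
wrist_force: [-5.9, 0.1, 10.3]
finger_gap: 0.435
gripper_force: 30.0
```

Call:
move_arm(
  linear=[
    [0,0,-0.2],
    [0,0,0],
    [0,0,0],
    [0,0,0],
    [0,0,0],
    [0,0,-1],
    [0,0,-2],
    [0,0,-2.5],
    [0,0,-2],
    [0,0,0],
    [0,0,0],
  ],
  yaw=[0,0,0,0,0,0,0,0,0,0,0],
  gripper=0.7,
)

```text
time_s: 34.43
ee_pos: [686.3, 14.2, 189.7]
eef_rot: [0.002, 0.075, 0.997, -0.0]
wrist_force: [-0.6, 0.0, -0.1]
finger_gap: 0.703
gripper_force: 0.0
```

Call:
move_arm(
  linear=[
    [-0.0,0,0],
    [2.1,0,0],
    [2.1,0,0],
    [2.1,0,0],
    [2.1,0,0],
    [2.1,0,0],
    [2.1,0,0],
    [2.1,0,0],
    [2.1,0,0],
    [2.1,0,0],
    [2.1,0,0],
    [0,0,0],
    [0,0,0],
  ],
  yaw=[0,0,0,0,0,0,0,0,0,0,0,0,0],
  gripper=0.5,
)

```text
time_s: 35.52
ee_pos: [476.5, 46.0, 186.3]
eef_rot: [-0.001, 0.075, 0.997, 0.0]
wrist_force: [-0.2, 0.4, -0.3]
finger_gap: 0.503
gripper_force: 0.0
```

Run:
```python
from h import *
s=st(); print(w2v(s["ee_pos"])); go([*v2w(-172,2),112],-0.15)
t=cams.camera("top"); cv2.imwrite("pics/t7.png",t); im=cams.camera("side"); cv2.imwrite("pics/s7.png",im)
a=cv2.resize(t[130:205,300:375],(450,450),interpolation=2); b=cv2.resize(im[215:290,190:265],(450,450),interpolation=2)
cv2.imwrite("pics/p7.png",cv2.resize(np.hstack([a,b]),(800,400)))
```

```text
35.52 tcp [476.5  46.  186.3] yaw_x 2.992 F [-0.2  0.4 -0.3] gap 46.3 gf 0.0 q6 -1.58
[-173.3783693     0.20434555]
now-axes [-0.14  0.18  7.43] yaw -0.0 after-axes [-0.14  0.18  7.43]
```

View pics/p7.png

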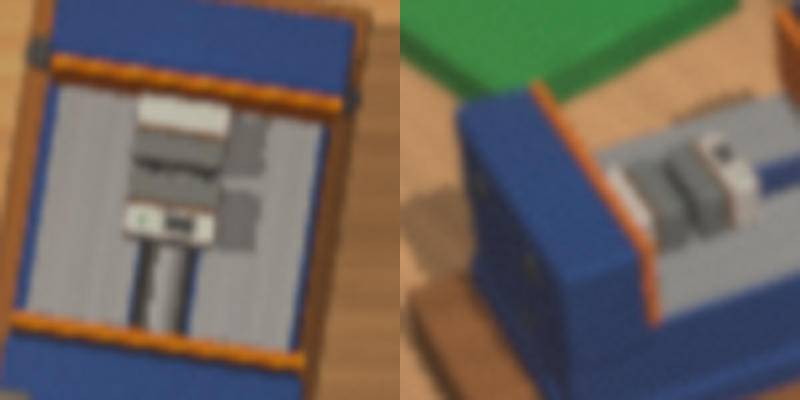

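Both adapters now stand upright in a row: top crop from (182,115) to (170,220), colours white/grey, grey/white. On to the crank.

Call:
move_arm(
  linear=[
    [-0.14,0.18,0],
    [0,0,1.5],
    [0,0,2],
    [0,0,2],
    [0,0,1.3],
    [0,0,0.6],
    [0,0,0],
    [0,0,0],
    [0,0,0],
  ],
  yaw=[0,0,0,0,0,0,0,0,0],
)

```text
time_s: 36.37
ee_pos: [480.4, 47.2, 114.8]
eef_rot: [0.001, 0.075, 0.997, -0.0]
wrist_force: [0.4, -0.6, 0.5]
finger_gap: 0.497
gripper_force: 0.0
```

Call:
move_arm(
  linear=[
    [0,0,0],
    [0,0,0],
    [0,0,0],
    [0,0,0],
    [0,0,0],
    [0,0,0],
    [0,0,0],
    [0,0,0],
  ],
  yaw=[0,0,0,0,0,0,0,0],
  gripper=0,
  squeeze=20,
)

```text
time_s: 37.03
ee_pos: [479.5, 47.0, 113.9]
eef_rot: [0.0, 0.075, 0.997, -0.0]
wrist_force: [-0.6, -2.3, 1.9]
finger_gap: 0.165
gripper_force: 20.0
```

Run:
```python
from h import *
s=st(); print(w2v(s["ee_pos"]))
```

```text
37.03 tcp [479.5  47.  113.9] yaw_x 2.991 F [-0.6 -2.3  1.9] gap 15.1 gf 20.0 q6 -1.57
[-170.55766817    1.59911149]
```

Call:
move_arm(
  linear=[
    [0,-1.17,0.19],
    [0,-1.06,0.54],
    [0,-0.84,0.84],
    [0,-0.54,1.06],
    [0,-0.19,1.17],
    [0,0.19,1.17],
    [0,0.54,1.06],
    [0,0.84,0.84],
    [0,1.06,0.54],
    [0,1.17,0.19],
    [0,1.17,-0.19],
    [0,1.06,-0.54],
    [0,0.84,-0.84],
    [0,0.54,-1.06],
    [0,0.19,-1.17],
    [0,-0.19,-1.17],
    [0,-0.54,-1.06],
    [0,-0.84,-0.84],
    [0,-1.06,-0.54],
    [0,-1.17,-0.19],
  ],
  yaw=[0,0,0,0,0,0,0,0,0,0,0,0,0,0,0,0,0,0,0,0],
)

```text
time_s: 38.7
ee_pos: [479.5, 47.8, 113.7]
eef_rot: [0.0, 0.075, 0.997, 0.001]
wrist_force: [2.8, 4.9, -2.5]
finger_gap: 0.168
gripper_force: 20.0
```

```bash
cat >> h.py <<'E'
def row(n=""):
    "saturated-orange strip of moving jaw in top view -> vise x"
    t=cams.camera("top"); cv2.imwrite(f"pics/row{n}.png",t); hsv=cv2.cvtColor(t,cv2.COLOR_BGR2HSV)
    m=np.zeros(t.shape[:2],np.uint8); m[125:225,300:372]=cv2.inRange(hsv,(5,190,120),(18,255,255))[125:225,300:372]
    for a,r in comps("top",m,15): print("orange",a,"vise",w2v(plane("top",*r[0],131)).round(1),np.round(r[1],1))
E
python3 - <<'E'
from h import *
s=st(); print(w2v(s["ee_pos"])); row(1)
E
```

```text
38.7 tcp [479.5  47.8 113.7] yaw_x 2.991 F [ 2.8  4.9 -2.5] gap 15.4 gf 20.0 q6 -1.58
[-170.67243182    2.44298957]
orange 58 vise [-46.3  -0.2] [54.7  2.6]
orange 57 vise [54.4 -0.5] [53.8  2. ]
```

One turn moved the jaw 12 mm with low forces. Three more turns.

Call:
move_arm(
  linear=[
    [0,-1.17,0.19],
    [0,-1.06,0.54],
    [0,-0.84,0.84],
    [0,-0.54,1.06],
    [0,-0.19,1.17],
    [0,0.19,1.17],
    [0,0.54,1.06],
    [0,0.84,0.84],
    [0,1.06,0.54],
    [0,1.17,0.19],
    [0,1.17,-0.19],
    [0,1.06,-0.54],
    [0,0.84,-0.84],
    [0,0.54,-1.06],
    [0,0.19,-1.17],
    [0,-0.19,-1.17],
    [0,-0.54,-1.06],
    [0,-0.84,-0.84],
    [0,-1.06,-0.54],
    [0,-1.17,-0.19],
  ],
  yaw=[0,0,0,0,0,0,0,0,0,0,0,0,0,0,0,0,0,0,0,0],
)

```text
time_s: 40.42
ee_pos: [479.5, 47.6, 113.6]
eef_rot: [0.0, 0.075, 0.997, 0.001]
wrist_force: [3.4, 4.1, -3.9]
finger_gap: 0.17
gripper_force: 20.0
```

Call:
move_arm(
  linear=[
    [0,-1.17,0.19],
    [0,-1.06,0.54],
    [0,-0.84,0.84],
    [0,-0.54,1.06],
    [0,-0.19,1.17],
    [0,0.19,1.17],
    [0,0.54,1.06],
    [0,0.84,0.84],
    [0,1.06,0.54],
    [0,1.17,0.19],
    [0,1.17,-0.19],
    [0,1.06,-0.54],
    [0,0.84,-0.84],
    [0,0.54,-1.06],
    [0,0.19,-1.17],
    [0,-0.19,-1.17],
    [0,-0.54,-1.06],
    [0,-0.84,-0.84],
    [0,-1.06,-0.54],
    [0,-1.17,-0.19],
  ],
  yaw=[0,0,0,0,0,0,0,0,0,0,0,0,0,0,0,0,0,0,0,0],
)

```text
time_s: 42.08
ee_pos: [479.4, 47.3, 113.7]
eef_rot: [0.0, 0.075, 0.997, 0.001]
wrist_force: [4.4, 2.9, -5.2]
finger_gap: 0.165
gripper_force: 20.0
```

Call:
move_arm(
  linear=[
    [0,-1.17,0.19],
    [0,-1.06,0.54],
    [0,-0.84,0.84],
    [0,-0.54,1.06],
    [0,-0.19,1.17],
    [0,0.19,1.17],
    [0,0.54,1.06],
    [0,0.84,0.84],
    [0,1.06,0.54],
    [0,1.17,0.19],
    [0,1.17,-0.19],
    [0,1.06,-0.54],
    [0,0.84,-0.84],
    [0,0.54,-1.06],
    [0,0.19,-1.17],
    [0,-0.19,-1.17],
    [0,-0.54,-1.06],
    [0,-0.84,-0.84],
    [0,-1.06,-0.54],
    [0,-1.17,-0.19],
  ],
  yaw=[0,0,0,0,0,0,0,0,0,0,0,0,0,0,0,0,0,0,0,0],
)

```text
time_s: 43.75
ee_pos: [479.4, 47.2, 113.7]
eef_rot: [0.0, 0.075, 0.997, 0.001]
wrist_force: [4.2, 3.2, -5.0]
finger_gap: 0.167
gripper_force: 20.0
```

Run:
```python
from h import *
s=st(); print(w2v(s["ee_pos"])); row(4)
t=cv2.imread("pics/row4.png"); im=cams.camera("side")
a=cv2.resize(t[130:205,300:375],(450,450),interpolation=2); b=cv2.resize(im[205:280,200:275],(450,450),interpolation=2)
cv2.imwrite("pics/p8.png",cv2.resize(np.hstack([a,b]),(800,400)))
```

```text
43.75 tcp [479.4  47.2 113.7] yaw_x 2.991 F [ 4.2  3.2 -5. ] gap 15.3 gf 20.0 q6 -1.58
[-170.69526589    1.79279437]
orange 60 vise [-9.7  0.5] [54.9  2.4]
orange 57 vise [54.4 -0.5] [53.8  2. ]
```

View pics/p8.png

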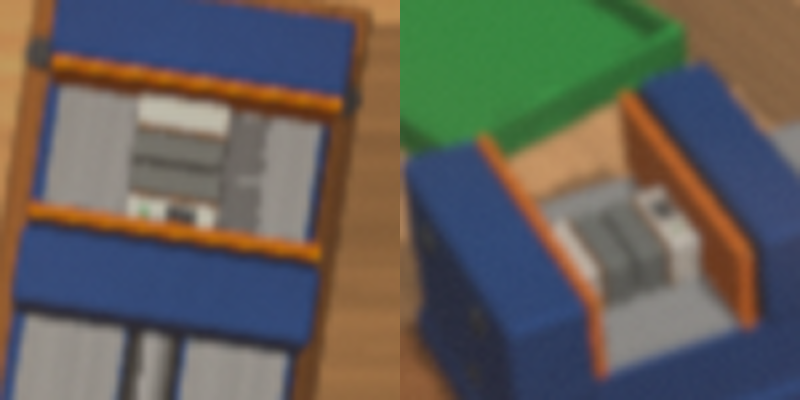

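The row is straight with about 3 mm slack. Another 9 × 18° should give about 2.3 mm of pad compression.

Call:
move_arm(
  linear=[
    [0,-1.17,0.19],
    [0,-1.06,0.54],
    [0,-0.84,0.84],
    [0,-0.54,1.06],
    [0,-0.19,1.17],
    [0,0.19,1.17],
    [0,0.54,1.06],
    [0,0.84,0.84],
    [0,1.06,0.54],
    [0,0,0],
    [0,0,0],
    [0,0,0],
  ],
  yaw=[0,0,0,0,0,0,0,0,0,0,0,0],
)

```text
time_s: 44.85
ee_pos: [477.5, 35.9, 38.9]
eef_rot: [0.0, 0.075, 0.997, 0.0]
wrist_force: [5.9, -2.0, -11.8]
finger_gap: 0.164
gripper_force: 20.0
```

Run:
```python
from h import *
s=st(); w=w2v(s["ee_pos"]); print(w, "rel start",w[1]-1.8,s["ee_pos"][2]-113.7); row(5)
for n in("row4","row5"):
    t=cv2.imread(f"pics/{n}.png"); hsv=cv2.cvtColor(t,cv2.COLOR_BGR2HSV); m=np.zeros(t.shape[:2],np.uint8); m[150:225,300:372]=cv2.inRange(hsv,(100,100,40),(125,255,255))[150:225,300:372]
    for a,r in comps("top",m,250): print(n,"blue",a,w2v(plane("top",*r[0],136)).round(1),np.round(r[1],1))
```

```text
44.85 tcp [477.5  35.9  38.9] yaw_x 2.992 F [  5.9  -2.  -11.8] gap 15.1 gf 20.0 q6 -1.6
[-170.85693363   -9.63182119] rel start -11.43182119003884 -74.76003775246741
orange 31 vise [-6.5 -1.1] [54.6  2.2]
orange 57 vise [54.4 -0.5] [53.8  2. ]
row4 blue 740 [-33.5   0.3] [55.3 14.7]
row5 blue 704 [-28.7   0.3] [55.3 14. ]
```

Jaw travel and pad shift agree on about 2.2 mm of pad compression. I'll let go of the handle and go to the pedal.

Call:
move_arm(
  linear=[
    [0,0,0],
    [0,0,0],
    [0,0,0],
    [0,0,0],
    [0,0,0],
    [0,0,-2],
    [0,0,-3],
    [0,0,-3],
    [0,0,-3],
    [0,0,-3],
    [0,0,-1],
    [0,0,0],
    [0,0,0],
  ],
  yaw=[0,0,0,0,0,0,0,0,0,0,0,0,0],
  gripper=0.5,
)

```text
time_s: 45.98
ee_pos: [477.4, 35.8, 189.0]
eef_rot: [-0.0, 0.075, 0.997, 0.0]
wrist_force: [0.2, 0.5, -1.4]
finger_gap: 0.497
gripper_force: 0.0
```

Run:
```python
from h import *
s=st(); go([364,-305,150],-0.15)
```

```text
45.98 tcp [477.4  35.8 189. ] yaw_x 2.991 F [ 0.2  0.5 -1.4] gap 45.7 gf 0.0 q6 -1.6
now-axes [  6.11 -35.39   3.9 ] yaw -0.0 after-axes [  6.12 -35.39   3.9 ]
```

Call:
move_arm(
  linear=[
    [0.44,-2.53,0.28],
    [0.44,-2.53,0.28],
    [0.44,-2.53,0.28],
    [0.44,-2.53,0.28],
    [0.44,-2.53,0.28],
    [0.44,-2.53,0.28],
    [0.44,-2.53,0.28],
    [0.44,-2.53,0.28],
    [0.44,-2.53,0.28],
    [0.44,-2.53,0.28],
    [0.44,-2.53,0.28],
    [0.44,-2.53,0.28],
    [0.44,-2.53,0.28],
    [0.44,-2.53,0.28],
    [0,0,0],
    [0,0,0],
  ],
  yaw=[0,0,0,0,0,0,0,0,0,0,0,0,0,0,0,0],
  gripper=0,
)

```text
time_s: 47.32
ee_pos: [362.3, -304.6, 147.8]
eef_rot: [-0.002, 0.076, 0.997, 0.002]
wrist_force: [-0.5, 0.5, -0.6]
finger_gap: 0.007
gripper_force: 0.0
```

Call:
move_arm(
  linear=[
    [0,0,2],
    [0,0,2.5],
    [0,0,2],
    [0,0,0.5],
    [0,0,0],
    [0,0,0],
  ],
  yaw=[0,0,0,0,0,0],
)

```text
time_s: 47.82
ee_pos: [363.8, -304.5, 80.5]
eef_rot: [-0.0, 0.075, 0.997, 0.0]
wrist_force: [1.2, 0.1, 0.4]
finger_gap: 0.006
gripper_force: 0.0
```

Run:
```python
from h import *
s=st()
```

```text
47.82 tcp [ 363.8 -304.5   80.5] yaw_x 2.992 F [1.2 0.1 0.4] gap 0.6 gf 0.0 q6 -2.37
```

Call:
move_arm(
  linear=[
    [0,0,0.5],
    [0,0,0.5],
    [0,0,0.5],
    [0,0,0.5],
    [0,0,0.4],
    [0,0,0],
    [0,0,0],
  ],
  yaw=[0,0,0,0,0,0,0],
)

```text
time_s: 48.4
ee_pos: [363.2, -305.7, 56.7]
eef_rot: [-0.001, 0.075, 0.997, -0.0]
wrist_force: [-4.6, 0.3, 7.0]
finger_gap: 0.001
gripper_force: 3.3
```

Call:
move_arm(
  linear=[
    [0,0,0.2],
    [0,0,0.2],
    [0,0,0],
    [0,0,0],
  ],
  yaw=[0,0,0,0],
)

```text
time_s: 48.73
ee_pos: [363.2, -305.7, 52.9]
eef_rot: [-0.001, 0.075, 0.997, -0.0]
wrist_force: [-4.9, 1.0, 7.9]
finger_gap: 0.002
gripper_force: 3.9
```

Call:
move_arm(
  linear=[
    [0,0,0.15],
    [0,0,0],
    [0,0,0],
  ],
  yaw=[0,0,0],
)

```text
time_s: 48.98
ee_pos: [363.2, -305.7, 51.9]
eef_rot: [-0.001, 0.075, 0.997, -0.0]
wrist_force: [-6.4, 2.6, 12.6]
finger_gap: 0.001
gripper_force: 6.2
```

Call:
move_arm(
  linear=[
    [0,0,0.15],
    [0,0,0],
    [0,0,0],
  ],
  yaw=[0,0,0],
)

```text
time_s: 49.23
ee_pos: [363.2, -305.8, 51.6]
eef_rot: [-0.001, 0.075, 0.997, 0.0]
wrist_force: [-9.6, 6.6, 23.4]
finger_gap: 0.007
gripper_force: 12.0
```

Call:
move_arm(
  linear=[
    [0,0,0.1],
    [0,0,0],
    [0,0,0],
  ],
  yaw=[0,0,0],
)

```text
time_s: 49.48
ee_pos: [363.3, -305.8, 51.4]
eef_rot: [-0.001, 0.075, 0.997, 0.0]
wrist_force: [-12.3, 9.0, 31.6]
finger_gap: 0.005
gripper_force: 15.8
```

On the stop. Easing off slightly and holding.

Call:
move_arm(
  linear=[
    [0,0,-0.08],
    [0,0,0],
    [0,0,0],
    [0,0,0],
    [0,0,0],
    [0,0,0],
    [0,0,0],
    [0,0,0],
    [0,0,0],
    [0,0,0],
    [0,0,0],
    [0,0,0],
    [0,0,0],
    [0,0,0],
    [0,0,0],
    [0,0,0],
    [0,0,0],
    [0,0,0],
    [0,0,0],
    [0,0,0],
  ],
  yaw=[0,0,0,0,0,0,0,0,0,0,0,0,0,0,0,0,0,0,0,0],
)

```text
time_s: 51.15
ee_pos: [363.3, -305.8, 51.6]
eef_rot: [-0.001, 0.075, 0.997, -0.0]
wrist_force: [-9.9, 6.7, 24.6]
finger_gap: 0.001
gripper_force: 12.6
```

Call:
move_arm(
  linear=[
    [0,0,0],
    [0,0,0],
    [0,0,0],
    [0,0,0],
    [0,0,0],
    [0,0,0],
    [0,0,0],
    [0,0,0],
    [0,0,0],
    [0,0,0],
    [0,0,0],
    [0,0,0],
    [0,0,0],
    [0,0,0],
    [0,0,0],
    [0,0,0],
    [0,0,0],
    [0,0,0],
    [0,0,0],
    [0,0,0],
  ],
  yaw=[0,0,0,0,0,0,0,0,0,0,0,0,0,0,0,0,0,0,0,0],
)

```text
time_s: 52.82
ee_pos: [363.3, -305.8, 51.6]
eef_rot: [-0.001, 0.075, 0.997, -0.0]
wrist_force: [-9.0, 6.8, 24.8]
finger_gap: 0.009
gripper_force: 12.6
```

Run:
```python
from h import *
s=st(); go([*v2w(-172,-10),190],-0.15); row(6)
```

```text
52.82 tcp [ 363.3 -305.8   51.6] yaw_x 2.992 F [-9.   6.8 24.8] gap 0.8 gf 12.6 q6 -2.37
now-axes [ -6.1   35.45 -13.84] yaw 0.001 after-axes [ -6.08  35.46 -13.84]
orange 30 vise [-6.3 -1.1] [54.6  2.1]
orange 59 vise [54.3 -0.5] [53.8  2.1]
```

Call:
move_arm(
  linear=[
    [0,0,-1],
    [0,0,-2.5],
    [0,0,-3.4],
    [0,0,-3.5],
    [0,0,-3.44],
    [0,0,0],
    [-0.51,2.95,0],
    [-0.51,2.95,0],
    [-0.51,2.95,0],
    [-0.51,2.95,0],
    [-0.51,2.95,0],
    [-0.51,2.95,0],
    [-0.51,2.95,0],
    [-0.51,2.95,0],
    [-0.51,2.95,0],
    [-0.51,2.95,0],
    [-0.51,2.95,0],
    [-0.51,2.95,0],
    [0,0,0],
    [0,0,0],
  ],
  yaw=[0,0,0,0,0,0,0,0,0,0,0,0,0,0,0,0,0,0,0,0],
)

```text
time_s: 54.53
ee_pos: [477.0, 36.6, 186.9]
eef_rot: [-0.0, 0.074, 0.997, -0.0]
wrist_force: [-0.7, -0.6, -0.0]
finger_gap: 0.008
gripper_force: 0.0
```

Run:
```python
from h import *
s=st(); go([*v2w(-171,-9.8),39],-0.15)
```

```text
54.53 tcp [477.   36.6 186.9] yaw_x 2.994 F [-0.7 -0.6 -0. ] gap 0.7 gf 0.0 q6 -1.6
now-axes [-0.05 -0.08 14.79] yaw 0.003 after-axes [-0.05 -0.08 14.79]
```

Call:
move_arm(
  linear=[
    [0,-0.08,0],
    [0,0,0],
    [0,0,0],
    [0,0,0],
    [0,0,2],
    [0,0,2.5],
    [0,0,3],
    [0,0,3],
    [0,0,2.3],
    [0,0,1.3],
    [0,0,0.6],
    [0,0,0],
    [0,0,0],
  ],
  yaw=[0,0,0,0,0,0,0,0,0,0,0,0,0],
  gripper=0.5,
)

```text
time_s: 55.62
ee_pos: [477.6, 34.4, 41.2]
eef_rot: [0.0, 0.075, 0.997, -0.0]
wrist_force: [0.1, 0.2, 0.3]
finger_gap: 0.5
gripper_force: 0.0
```

Call:
move_arm(
  linear=[
    [0,0,0],
    [0,0,0],
    [0,0,0],
    [0,0,0],
    [0,0,0],
    [0,0,0],
    [0,0,0],
  ],
  yaw=[0,0,0,0,0,0,0],
  gripper=0,
  squeeze=20,
)

```text
time_s: 56.2
ee_pos: [477.4, 34.9, 41.0]
eef_rot: [0.0, 0.075, 0.997, 0.0]
wrist_force: [-0.0, 1.4, 2.1]
finger_gap: 0.167
gripper_force: 20.0
```

Gripped the sleeve. Cranking back.

Call:
move_arm(
  linear=[
    [0,-1.06,-0.54],
    [0,-0.84,-0.84],
    [0,-0.54,-1.06],
    [0,-0.19,-1.17],
    [0,0.19,-1.17],
    [0,0.54,-1.06],
    [0,0.84,-0.84],
    [0,1.06,-0.54],
    [0,1.17,-0.19],
  ],
  yaw=[0,0,0,0,0,0,0,0,0],
)

```text
time_s: 56.95
ee_pos: [479.0, 44.8, 116.2]
eef_rot: [0.0, 0.075, 0.997, -0.002]
wrist_force: [-0.0, -4.9, -1.7]
finger_gap: 0.168
gripper_force: 20.0
```

Call:
move_arm(
  linear=[
    [0,1.17,0.19],
    [0,1.06,0.54],
    [0,0.84,0.84],
    [0,0.54,1.06],
    [0,0.19,1.17],
    [0,-0.19,1.17],
    [0,-0.54,1.06],
    [0,-0.84,0.84],
    [0,-1.06,0.54],
    [0,-1.17,0.19],
    [0,-1.17,-0.19],
    [0,-1.06,-0.54],
    [0,-0.84,-0.84],
    [0,-0.54,-1.06],
    [0,-0.19,-1.17],
    [0,0.19,-1.17],
    [0,0.54,-1.06],
    [0,0.84,-0.84],
    [0,1.06,-0.54],
    [0,1.17,-0.19],
  ],
  yaw=[0,0,0,0,0,0,0,0,0,0,0,0,0,0,0,0,0,0,0,0],
)

```text
time_s: 58.62
ee_pos: [478.9, 45.0, 115.8]
eef_rot: [0.0, 0.075, 0.997, -0.002]
wrist_force: [1.1, -4.9, -4.7]
finger_gap: 0.166
gripper_force: 20.0
```

Call:
move_arm(
  linear=[
    [0,1.17,0.19],
    [0,1.06,0.54],
    [0,0.84,0.84],
    [0,0.54,1.06],
    [0,0.19,1.17],
    [0,-0.19,1.17],
    [0,-0.54,1.06],
    [0,-0.84,0.84],
    [0,-1.06,0.54],
    [0,-1.17,0.19],
    [0,-1.17,-0.19],
    [0,-1.06,-0.54],
    [0,-0.84,-0.84],
    [0,-0.54,-1.06],
    [0,-0.19,-1.17],
    [0,0.19,-1.17],
    [0,0.54,-1.06],
    [0,0.84,-0.84],
    [0,1.06,-0.54],
    [0,1.17,-0.19],
  ],
  yaw=[0,0,0,0,0,0,0,0,0,0,0,0,0,0,0,0,0,0,0,0],
)

```text
time_s: 60.28
ee_pos: [478.9, 44.9, 115.9]
eef_rot: [0.0, 0.075, 0.997, -0.002]
wrist_force: [2.7, -4.0, -5.3]
finger_gap: 0.164
gripper_force: 20.0
```

Call:
move_arm(
  linear=[
    [0,0,0],
    [0,0,0],
    [0,0,0],
    [0,0,0],
    [0,0,0],
    [0,0,-1.5],
    [0,0,-2],
    [0,0,-2],
    [0,0,-1.8],
    [0,0,0],
    [0,0,0],
  ],
  yaw=[0,0,0,0,0,0,0,0,0,0,0],
  gripper=0.6,
)

```text
time_s: 61.2
ee_pos: [479.3, 46.1, 188.1]
eef_rot: [0.001, 0.075, 0.997, -0.0]
wrist_force: [-0.4, -1.0, -0.6]
finger_gap: 0.597
gripper_force: 0.0
```

Run:
```python
from h import *
s=st(); row(7)
t=cv2.imread("pics/row7.png"); 
print("top z=112 cols vise x -30..64 step 4")
for y in range(28,-29,-7):
    print("%3d"%y," ".join("%3d"%t[tuple(proj("top",[*v2w(x,y),112]).round().astype(int)[::-1])].mean() for x in range(-30,66,4)))
hsv=cv2.cvtColor(t,cv2.COLOR_BGR2HSV); g=cv2.inRange(hsv,(45,100,40),(75,255,255))
a,r=max(comps("top",g,500),key=lambda c:c[0]); q=np.array([plane("top",*p,24)[:2] for p in cv2.boxPoints(r)]); print("tray",a,q.mean(0).round(1),q.round(0).tolist())
```

```text
61.2 tcp [479.3  46.1 188.1] yaw_x 2.991 F [-0.4 -1.  -0.6] gap 54.9 gf 0.0 q6 -1.58
orange 58 vise [-34.3   0.5] [55.6  2.4]
orange 57 vise [54.4 -0.5] [53.8  2. ]
top z=112 cols vise x -30..64 step 4
 28 107 134 142 147 144 144 145 145 143 143 143 144 143 143 142 143 141 142 141 140  79  56  84 103
 21 102 134 143 143 144 142 121 130 173 167 143 108 111 104 104 117 109 110 166 167 172  86  83  96
 14 105 100 105 124  86  93  91 145 162 165 135 105 111 106  99 109 108 107 175 181 169  82  83  99
  7 106 107  89  75 103 100  84 126 168 168 108  99 110 101 100 111 106 100 161 181 175  96  83  95
  0 107 129 139 144 135 124  99 118  82  86 128 104 109 106  96 110 107 103 175 181 172  86  82  98
 -7  98  90  80  86  63  70  79 126 127 110 106 100 110 101  99 109 106  99 159 180 151 104  82  97
-14 106 128 125 117 137 127 106 140 173 177 141 106 106 104  94 109 104 106 169 179 161  82  77  95
-21 113 132 143 144 143 143 125 102 103 102 101 100 102 103 102  99 102 102 101  97  66  54  82  95
-28 103 131 145 144 143 144 141 109 105 104 104 104 103 103 103 104 102 103 104 104  76  59  93  94
tray 5204 [ 588.6 -304.8] [[646.0, -185.0], [678.0, -406.0], [530.0, -424.0], [500.0, -204.0]]
```

The jaw is well off the row and the tray hasn't moved. The image puts B at about 12 mm and A at about 40 mm in my vise frame. My origin is about 6 mm off in x, which explains why A tipped against the fixed jaw. Picking B first.

Run:
```python
from h import *
go([*v2w(12,1),188],-0.15)
```

```text
now-axes [-18.36   0.03  -0.12] yaw -0.0 after-axes [-18.36   0.02  -0.12]
```

Call:
move_arm(
  linear=[
    [-2.04,0,0],
    [-2.04,0,0],
    [-2.04,0,0],
    [-2.04,0,0],
    [-2.04,0,0],
    [-2.04,0,0],
    [-2.04,0,0],
    [-2.04,0,0],
    [-2.04,0,0],
    [0,0,0],
    [0,0,0],
    [0,0,1.5],
    [0,0,2],
    [0,0,2],
    [0,0,1.3],
    [0,0,0.4],
    [0,0,0],
    [0,0,0],
  ],
  yaw=[0,0,0,0,0,0,0,0,0,0,0,0,0,0,0,0,0,0],
  gripper=0.65,
  squeeze=30,
)

```text
time_s: 62.75
ee_pos: [660.3, 18.9, 116.3]
eef_rot: [0.0, 0.075, 0.997, -0.0]
wrist_force: [0.4, -0.3, 0.9]
finger_gap: 0.647
gripper_force: 0.0
```

Run:
```python
from h import *
s=st();print(w2v(s["ee_pos"])); go([*v2w(12,1),114.5],-0.15)
```

```text
62.75 tcp [660.3  18.9 116.3] yaw_x 2.991 F [ 0.4 -0.3  0.9] gap 59.5 gf 0.0 q6 -1.57
[12.44096134  0.91867427]
now-axes [0.04 0.01 0.18] yaw -0.0 after-axes [0.04 0.01 0.18]
```

Call:
move_arm(
  linear=[
    [0,0,0.1],
    [0,0,0],
  ],
  yaw=[0,0],
)

```text
time_s: 62.92
ee_pos: [661.1, 18.8, 116.1]
eef_rot: [0.001, 0.075, 0.997, -0.0]
wrist_force: [0.5, 0.0, 0.3]
finger_gap: 0.649
gripper_force: 0.0
```

Call:
move_arm(
  linear=[
    [0,0,0],
    [0,0,0],
    [0,0,0],
    [0,0,0],
    [0,0,0],
    [0,0,0],
    [0,0,-1],
    [0,0,-2],
    [0,0,-2.5],
    [0,0,-2],
    [0,0,0],
    [0,0,0],
  ],
  yaw=[0,0,0,0,0,0,0,0,0,0,0,0],
  gripper=0.2,
)

```text
time_s: 63.92
ee_pos: [661.0, 18.9, 190.9]
eef_rot: [0.001, 0.075, 0.997, -0.0]
wrist_force: [1.1, -0.1, -2.1]
finger_gap: 0.437
gripper_force: 30.0
```

Run:
```python
from h import *
s=st();go([582,-260,190],-0.15)
```

```text
63.92 tcp [661.   18.9 190.9] yaw_x 2.991 F [ 1.1 -0.1 -2.1] gap 40.2 gf 30.0 q6 -1.57
now-axes [  3.64 -28.76   0.09] yaw -0.0 after-axes [  3.64 -28.76   0.09]
```

Call:
move_arm(
  linear=[
    [0.3,-2.4,0],
    [0.3,-2.4,0],
    [0.3,-2.4,0],
    [0.3,-2.4,0],
    [0.3,-2.4,0],
    [0.3,-2.4,0],
    [0.3,-2.4,0],
    [0.3,-2.4,0],
    [0.3,-2.4,0],
    [0.3,-2.4,0],
    [0.3,-2.4,0],
    [0.3,-2.4,0],
    [0,0,1.5],
    [0,0,2.7],
    [0,0,2.7],
    [0,0,2.7],
    [0,0,2.4],
    [0,0,1.6],
    [0,0,0.8],
    [0,0,0],
  ],
  yaw=[0,0,0,0,0,0,0,0,0,0,0,0,0,0,0,0,0,0,0,0],
)

```text
time_s: 65.58
ee_pos: [579.0, -258.6, 41.6]
eef_rot: [-0.003, 0.075, 0.997, 0.002]
wrist_force: [-0.4, 0.1, -1.7]
finger_gap: 0.432
gripper_force: 30.0
```

Call:
move_arm(
  linear=[
    [0,0,0.4],
    [0,0,0.3],
    [0,0,0.2],
    [0,0,0],
    [0,0,0],
  ],
  yaw=[0,0,0,0,0],
)

```text
time_s: 66.0
ee_pos: [582.0, -260.7, 37.3]
eef_rot: [0.0, 0.075, 0.997, -0.0]
wrist_force: [-0.3, 1.4, -1.2]
finger_gap: 0.432
gripper_force: 30.0
```

Call:
move_arm(
  linear=[
    [0,0,0.3],
    [0,0,0.2],
    [0,0,0],
    [0,0,0],
  ],
  yaw=[0,0,0,0],
)

```text
time_s: 66.33
ee_pos: [581.5, -260.3, 31.5]
eef_rot: [-0.0, 0.075, 0.997, 0.0]
wrist_force: [0.2, 0.2, -1.2]
finger_gap: 0.429
gripper_force: 30.0
```

Call:
move_arm(
  linear=[
    [0,0,0.1],
    [0,0,0.1],
    [0,0,0],
    [0,0,0],
  ],
  yaw=[0,0,0,0],
)

```text
time_s: 66.67
ee_pos: [581.8, -260.6, 30.1]
eef_rot: [0.0, 0.075, 0.997, -0.0]
wrist_force: [0.1, 0.6, 2.8]
finger_gap: 0.43
gripper_force: 30.0
```

Contact with the tray floor. Releasing, rising, and returning for A.

Call:
move_arm(
  linear=[
    [0,0,0],
    [0,0,0],
    [0,0,0],
    [0,0,0],
    [0,0,0],
    [0,0,-1],
    [0,0,-2.5],
    [0,0,-3],
    [0,0,-3],
    [0,0,-3],
    [0,0,-3],
    [0,0,-0.5],
    [0,0,0],
    [0,0,0],
  ],
  yaw=[0,0,0,0,0,0,0,0,0,0,0,0,0,0],
  gripper=0.65,
)

```text
time_s: 67.83
ee_pos: [581.4, -260.3, 189.4]
eef_rot: [-0.0, 0.075, 0.997, 0.0]
wrist_force: [-0.9, 0.2, -0.3]
finger_gap: 0.649
gripper_force: 0.0
```

Run:
```python
from h import *
s=st();go([*v2w(40,1),190],-0.15)
t=cams.camera("top"); cv2.imwrite("pics/t9.png",t)
print("top z=112 cols vise x 0..64 step 4")
for y in range(35,-36,-7):
    print("%3d"%y," ".join("%3d"%t[tuple(proj("top",[*v2w(x,y),112]).round().astype(int)[::-1])].mean() for x in range(0,66,4)))
```

```text
67.83 tcp [ 581.4 -260.3  189.4] yaw_x 2.991 F [-0.9  0.2 -0.3] gap 59.7 gf 0.0 q6 -2.03
now-axes [-6.38 28.8  -0.06] yaw -0.0 after-axes [-6.39 28.8  -0.06]
top z=112 cols vise x 0..64 step 4
 35 141 140 141 141 140 140 140 140 140 139 140 141 127  65  70  88  82
 28 145 142 142 143 144 142 142 142 141 141 141 142 115  55  60 104  87
 21 142 141 141 141 140 117  91 113 110 109 136 171 179 138  66  95  84
 14 129  90 101 116 128  85  73 109 111 100 146 175 180 132  83 100  86
  7  76 101  97  93  74  84  67 106 110  99 122 178 176 147  70  95  92
  0 146 136 139 142 145 124  73 108 110  99 143 174 180 137  80  99  82
 -7  87  66  78  82  88  59  81 103 109  99 121 178 176 150  72  99  97
-14 108 134 128 116 102 131  77 105 109 104 134 178 180 129  75  94  80
-21 141 141 140 140 140 137 106 101  98 101 101 100  84  67  60  98  84
-28 143 142 142 141 142 139 106 103 103 102 103 103  96  58  75  92  81
-35 140 139 140 140 140 139 123 113 110 134 131 113  94  54  60 102  85
```

Call:
move_arm(
  linear=[
    [-0.53,2.4,0],
    [-0.53,2.4,0],
    [-0.53,2.4,0],
    [-0.53,2.4,0],
    [-0.53,2.4,0],
    [-0.53,2.4,0],
    [-0.53,2.4,0],
    [-0.53,2.4,0],
    [-0.53,2.4,0],
    [-0.53,2.4,0],
    [-0.53,2.4,0],
    [-0.53,2.4,0],
    [0,0,0],
    [0,0,1],
    [0,0,2],
    [0,0,2],
    [0,0,1.5],
    [0,0,0.6],
    [0,0,0],
    [0,0,0],
  ],
  yaw=[0,0,0,0,0,0,0,0,0,0,0,0,0,0,0,0,0,0,0,0],
)

```text
time_s: 69.55
ee_pos: [687.1, 13.9, 118.1]
eef_rot: [-0.001, 0.076, 0.997, -0.0]
wrist_force: [1.0, 0.4, -0.6]
finger_gap: 0.652
gripper_force: 0.0
```

Run:
```python
from h import *
s=st();print(w2v(s["ee_pos"])); go([*v2w(40,1),115],-0.15)
```

```text
69.55 tcp [687.1  13.9 118.1] yaw_x 2.99 F [ 1.   0.4 -0.6] gap 60.0 gf 0.0 q6 -1.57
[ 3.96694845e+01 -3.05005105e-02]
now-axes [-0.03  0.1   0.31] yaw -0.001 after-axes [-0.03  0.1   0.31]
```

Call:
move_arm(
  linear=[
    [0,0.05,0.2],
    [0,0,0.05],
    [0,0,0],
  ],
  yaw=[0,0,0],
)

```text
time_s: 69.8
ee_pos: [688.2, 15.1, 117.1]
eef_rot: [0.001, 0.075, 0.997, -0.0]
wrist_force: [-0.2, -0.7, 0.3]
finger_gap: 0.65
gripper_force: 0.0
```

Call:
move_arm(
  linear=[
    [0,0,0],
    [0,0,0],
    [0,0,0],
    [0,0,0],
    [0,0,0],
    [0,0,0],
    [0,0,-1],
    [0,0,-2],
    [0,0,-2.5],
    [0,0,-2],
    [0,0,0],
    [0,0,0],
  ],
  yaw=[0,0,0,0,0,0,0,0,0,0,0,0],
  gripper=0.2,
)

```text
time_s: 70.8
ee_pos: [688.4, 15.2, 192.6]
eef_rot: [0.001, 0.075, 0.997, -0.0]
wrist_force: [-0.7, 0.1, -1.6]
finger_gap: 0.433
gripper_force: 30.0
```

Run:
```python
from h import *
s=st();go([595,-349,190],-0.15)
t=cams.camera("top"); hsv=cv2.cvtColor(t,cv2.COLOR_BGR2HSV); g=cv2.inRange(hsv,(45,100,40),(75,255,255))
a,r=max(comps("top",g,500),key=lambda c:c[0]); q=np.array([plane("top",*p,24)[:2] for p in cv2.boxPoints(r)]); print("tray",a,q.mean(0).round(1),q.round(0).tolist())
adpt("top",27,582,-260,14,95)
```

```text
70.8 tcp [688.4  15.2 192.6] yaw_x 2.991 F [-0.7  0.1 -1.6] gap 39.8 gf 30.0 q6 -1.57
now-axes [  3.79 -37.41   0.26] yaw -0.0 after-axes [  3.8  -37.41   0.26]
tray 5178 [ 588.5 -304.6] [[646.0, -185.0], [678.0, -405.0], [530.0, -423.0], [500.0, -204.0]]
186 ctr [ 580.  -256.1] long -1.713 [np.float64(30.0), np.float64(44.5)] white px 45
```

Call:
move_arm(
  linear=[
    [0.27,-2.67,0],
    [0.27,-2.67,0],
    [0.27,-2.67,0],
    [0.27,-2.67,0],
    [0.27,-2.67,0],
    [0.27,-2.67,0],
    [0.27,-2.67,0],
    [0.27,-2.67,0],
    [0.27,-2.67,0],
    [0.27,-2.67,0],
    [0.27,-2.67,0],
    [0.27,-2.67,0],
    [0.27,-2.67,0],
    [0.27,-2.67,0],
    [0,0,0],
    [0,0,0],
  ],
  yaw=[0,0,0,0,0,0,0,0,0,0,0,0,0,0,0,0],
)

```text
time_s: 72.23
ee_pos: [593.0, -349.2, 188.7]
eef_rot: [-0.001, 0.076, 0.997, 0.001]
wrist_force: [-0.7, -0.0, -1.1]
finger_gap: 0.432
gripper_force: 30.0
```

Call:
move_arm(
  linear=[
    [0,0,1.5],
    [0,0,2.7],
    [0,0,2.7],
    [0,0,2.7],
    [0,0,2.4],
    [0,0,1.8],
    [0,0,0.9],
    [0,0,0.4],
    [0,0,0],
    [0,0,0],
  ],
  yaw=[0,0,0,0,0,0,0,0,0,0],
)

```text
time_s: 73.07
ee_pos: [595.1, -348.7, 41.3]
eef_rot: [0.001, 0.075, 0.997, -0.0]
wrist_force: [-0.5, 0.4, -2.2]
finger_gap: 0.432
gripper_force: 30.0
```

Call:
move_arm(
  linear=[
    [0,0,0.4],
    [0,0,0.2],
    [0,0,0],
    [0,0,0],
  ],
  yaw=[0,0,0,0],
)

```text
time_s: 73.4
ee_pos: [594.5, -348.8, 34.5]
eef_rot: [0.0, 0.075, 0.997, -0.0]
wrist_force: [-0.1, 0.5, -1.0]
finger_gap: 0.431
gripper_force: 30.0
```

Call:
move_arm(
  linear=[
    [0,0,0.1],
    [0,0,0.1],
    [0,0,0],
    [0,0,0],
  ],
  yaw=[0,0,0,0],
)

```text
time_s: 73.73
ee_pos: [594.3, -348.6, 32.1]
eef_rot: [-0.0, 0.075, 0.997, 0.0]
wrist_force: [-0.9, -0.1, -1.0]
finger_gap: 0.432
gripper_force: 30.0
```

Call:
move_arm(
  linear=[
    [0,0,0.1],
    [0,0,0.05],
    [0,0,0],
    [0,0,0],
  ],
  yaw=[0,0,0,0],
)

```text
time_s: 74.07
ee_pos: [594.6, -348.8, 31.5]
eef_rot: [0.0, 0.075, 0.997, -0.0]
wrist_force: [-2.4, 1.3, 5.4]
finger_gap: 0.428
gripper_force: 30.0
```

Contact. Releasing and clearing away.

Call:
move_arm(
  linear=[
    [0,0,-0.05],
    [0,0,0],
    [0,0,0],
    [0,0,0],
    [0,0,0],
    [0,0,-1],
    [0,0,-2.5],
    [0,0,-3],
    [0,0,-3],
    [0,0,-3],
    [0,0,-3],
    [0,0,-2],
    [0,0,0],
    [0,0,0],
  ],
  yaw=[0,0,0,0,0,0,0,0,0,0,0,0,0,0],
  gripper=0.65,
)

```text
time_s: 75.23
ee_pos: [595.0, -349.2, 208.2]
eef_rot: [0.001, 0.075, 0.997, -0.001]
wrist_force: [-0.2, -0.6, -0.4]
finger_gap: 0.653
gripper_force: 0.0
```

Call:
move_arm(
  linear=[
    [0.5,3.2,0],
    [0.5,3.2,0],
    [0.5,3.2,0],
    [0.5,3.2,0],
    [0.5,3.2,0],
    [0.5,3.2,0],
    [0.5,3.2,0],
    [0.5,3.2,0],
    [0.5,3.2,0],
    [0,3.2,0],
    [0,3.2,0],
    [0,3.2,0],
    [0,3.2,0],
    [0,0,0],
    [0,0,0],
    [0,0,0],
    [0,0,0],
  ],
  yaw=[0,0,0,0,0,0,0,0,0,0,0,0,0,0,0,0,0],
)

```text
time_s: 76.65
ee_pos: [611.6, 68.2, 205.1]
eef_rot: [-0.001, 0.076, 0.997, -0.0]
wrist_force: [0.2, -0.4, 0.7]
finger_gap: 0.65
gripper_force: 0.0
```

Run:
```python
from h import *
s=st(); t=cams.camera("top"); im=cams.camera("side"); cv2.imwrite("pics/t10.png",t)
a=cv2.resize(t[155:245,405:525],(480,360),interpolation=2); b=cv2.resize(im[170:250,150:270],(480,320),interpolation=2)
b=cv2.copyMakeBorder(b,0,40,0,0,cv2.BORDER_CONSTANT); cv2.imwrite("pics/p10.png",cv2.resize(np.hstack([a,b]),(800,300)))
```

```text
76.65 tcp [611.6  68.2 205.1] yaw_x 2.99 F [ 0.2 -0.4  0.7] gap 59.8 gf 0.0 q6 -1.5
```

View pics/p10.png

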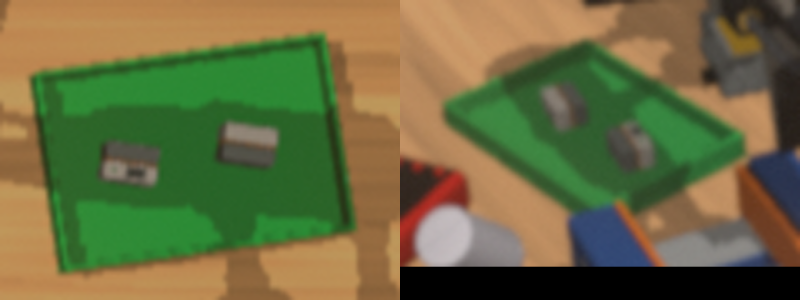

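Both adapters stand in the tray at crop (130,163) and (250,145), seams upright (white and grey halves both visible on top). Handing in.

```bash
python3 -c "
from bench import robot
print(robot.hand_in())"
```

```text
the job is handed in; nothing more can be done
None
```

I handed the job in at about 77 s without getting a verdict back: both adapters present were squeezed snugly (about 2.2 mm of pad travel, estimated from the images), the pedal was held on its stop for just over 3 s, and after the jaw was backed off they were stood seams-upright in the green tray; one tipped during its first placing in the vise and was righted on the bench and reset before clamping.

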